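# Set up a casting box round a small sculpture

### The job

The little cat sculpture is ready to be moulded: build the casting box round it on the white board. Stand the two long walls upright along the long sides of the pencilled rectangle and the two short walls between them along its short sides, each centred on its side with its smooth white face inward on the pencil line and its wooden batten outward. Do not bump the sculpture, and leave the mug, tub, tape and clamp where they are.

Things in the scene. Friction and masses are not known exactly. Their poses are not given: they have to be found in the camera images.
- casting_board: White board 270 (x) x 220 (y) x 18 mm thick, fixed on the table; origin: centre of its underside. Pencilled on its top, centred, is a rectangle 150 along x by 110 along y; walls' inner faces belong on its lines: long walls at y = +55 and -55, short walls at x = +75 and -75 (each side's middle). Short walls then clear the long ones by 3 mm at each end
- model: The sculpture: a bronze-brown resting cat on a flat plinth 86 x 56 x 8, in all 65 high above the casting board, fixed at the centre of the rectangle. Origin: centre of its underside; x along the cat, the same way as the board's x
- long_wall_a: Long wall, one of two alike, loose, about 270 g: upright plywood panel 200 long x 15 thick x 100 mm high, one face white laminate; pine batten 30 x 30, 160 long, centred along the foot of the other face. Origin: middle of the white face's lower edge; x along its length, y from the white face towards the batten (panel y = 0 to 15, batten 15 to 45), z up. Grip the panel above the batten
- long_wall_b: Long wall, one of two alike, loose, about 270 g: upright plywood panel 200 long x 15 thick x 100 mm high, one face white laminate; pine batten 30 x 30, 160 long, centred along the foot of the other face. Origin: middle of the white face's lower edge; x along its length, y from the white face towards the batten (panel y = 0 to 15, batten 15 to 45), z up. Grip the panel above the batten
- short_wall_a: Short wall, one of two alike, loose, about 140 g: upright plywood panel 104 long x 15 thick x 100 mm high, one face white laminate; pine batten 30 x 30, 64 long, centred along the foot of the other face. Origin: middle of the white face's lower edge; x along its length, y from the white face towards the batten (panel y = 0 to 15, batten 15 to 45), z up. Grip the panel above the batten
- short_wall_b: Short wall, one of two alike, loose, about 140 g: upright plywood panel 104 long x 15 thick x 100 mm high, one face white laminate; pine batten 30 x 30, 64 long, centred along the foot of the other face. Origin: middle of the white face's lower edge; x along its length, y from the white face towards the batten (panel y = 0 to 15, batten 15 to 45), z up. Grip the panel above the batten
- mug: Bystander: red mug, 76 diameter, 90 high, origin at the centre of its underside; stands loose beyond the walls
- tub: Bystander: clear plastic tub, 80 diameter at the rim, 60 high, empty and light, origin at the centre of its underside
- tape: Bystander: roll of masking tape lying flat, 90 outer diameter, 25 high, origin at the centre of its underside
- clamp: Bystander: blue G-clamp lying on its side, about 95 x 150, 18 high, origin in the middle of its C-shaped frame, at its underside

How it is judged:
By the outcome, as a careful person would: the job done as asked, in the order asked, and still so for the second after the job is handed in, with the robot touching nothing.
It also fails if it takes over 99 s, if anything falls off the work surface, if the arm or the gripper's body presses on something with over 40 N, if the wrist force passes 120 N, or if a joint passes its speed limit or range.

### The arm

A 6-joint arm with a two-finger parallel gripper is mounted at the origin on the work surface. World frame = base frame: x ahead of the robot, y to its left, z up, the work surface at z = 0. Lengths are in m, angles in degrees, forces in N, time in s.
With the tool pointing down it reaches from about 0.4 to 0.825 m from the base axis. Payload 7 kg.
Tool frame: the origin (TCP) lies at the very end of the fingers, on their centre line; the grasp point (between the pads) lies 19 mm behind it (r.grip_depth is the distance from the TCP to the grasp point, in m); z points along the fingers, y is the line along which they close (so a half turn about z gives the same grasp; the last joint's range is limited). The gripper opens to 88 mm and grips with 3 to 60 N. Pads are 19 mm wide; open, the fingers measure 130 mm over their backs; the gripper's body (78 mm by 193 mm) begins 47 mm behind the grasp point.
Start: joints at [-51.159, 20.546, 0.682, 0, -70.136, -16.507], TCP at [0.256, -0.624, 0.227] pointing down, gripper open.
Joint ranges: [-176.03, 176.03], [-82.01, 121.73], [-58.28, 71.71], [-173.87, 95.51], [-174.79, -0.11], [-173.66, 173.66]. Speed limits (degrees/s): [136.94, 136.94, 172.46, 180, 180, 180].

### API

Orientations are given as [roll, pitch, yaw] about the fixed x, y, z axes, in that order (R = Rz(yaw) Ry(pitch) Rx(roll)).
In Python, from plant import r gives the robot as it stands.
- The arm moves only by the tool play_rows, never from a script. Its argument "rows" is a list that holds one entry, the list of rows, each a list of 5 numbers: the closure, from 0 (fully open) to 1 (shut), then the shift along the tool's x, y, z each as a share of 0.5 m, from -1 to 1, then the turn about the tool's z as a share of 1.5 rad, from -1 to 1. A call has exactly 8 rows; each row is the pose to reach, as a shift and turn from the pose commanded when the call began, along the tool's axes at that moment; what a row does not reach only later rows make up. A row lasts 1/12 s, in which the tool goes at most 41.7 mm and 7.16 degrees, less where a joint would pass 70% of its speed; a pose out of reach is approached as far as the arm can. A call with a number of a shift or a turn outside -1 to 1 is refused whole. A call with a gripper value outside its range is refused whole. The fingers move at their own pace and stop on an object; "squeeze" is the grip in N (left out, the last holds). Time passes only in rows, so rows that repeat a pose let the fingers close, or fill a call up. It gives the time, the measured TCP pose, the force, the opening and the grip force at its end, in the units of the state.
- r.get_state(): the state, without advancing time (a new reading comes with each control period).
- r.capture(name): name is "scene" or "top" or "wrist"; returns the picture (400x640x3 uint8, red, green, blue); there is no depth.
- r.camera_info(name): a dict with "fovy" (degrees; the focal length in pixels is half the picture's height over the tangent of half this angle, whatever the lens; pixels are square), "cx", "cy" (the principal point, pixels), "pose" (4x4, takes a point from camera to world coordinates). Camera axes: x right, y down, z forward; pixel columns grow to the right and rows downward; lengths in m; the calibration is good to about 2 mm. A picture is of the moment at which its call begins: read the wrist's pose just before it. camera_info takes no time and is no camera call; for the wrist camera it gives the pose at the moment of the call.
- r.close_job(): hands the job in; it is judged then, once.
The state is a dict: "time_s": time; "joints": joint angles; "qd": joint speeds; "joint_torque": joint torques, N m; "tcp_pos": TCP position; "eef_rot": TCP orientation; "contact_force": force on the tool from outside, world axes, zero at the start; "moment": the same for the moment, N m; "gripper_width": finger opening in m; "gripper_force": force on a finger pad.
Only numpy, scipy, OpenCV 4.12 (cv2) and the standard library are available. Lean on these libraries where they do the work, as an engineer would, in place of code of your own. Each camera call takes 0.05 s, during which the arm holds its last target. There are 200 camera calls.

## Working session

There is one attempt and no reset: what is moved stays moved. The work goes in short steps, Python scripts to look and compute and a tool call to move; the robot and the scene stay as the last step left them, time stands still between calls to the robot, and variables do not carry over. Pictures are saved under pics/ and viewed, at most 14 in all, crops included, and the job is handed in when it is done.

Besides the shell and the picture viewer there is one more tool, called after "Request:" by a JSON object that holds its "op" and its "data", one argument or row to a line. play_rows: Moves the arm, as the interface text tells. Its arguments: {"type":"object","properties":{"rows":{"type":"array","items":{"type":"array","items":{"type":"array","items":{"type":"number"}}}},"squeeze":{"type":"number"}},"required":["rows"]}

```bash
ls; mkdir -p pics; python3 - <<'E'
from plant import r
import cv2
for n in("scene","top","wrist"):
    i=r.camera_info(n);print(n,i["fovy"],i["cx"],i["cy"],i["pose"].round(4).tolist() if hasattr(i["pose"],'round') else i["pose"])
    cv2.imwrite(f"pics/{n}0.png",r.capture(n)[:,:,::-1])
print(r.get_state())
E
```

```text
pics
scene 47.01336928606186 316.5319530933466 191.94023529801672 [[-0.315, 0.8259, -0.4676, 0.9939], [0.949, 0.2792, -0.1462, 0.1452], [0.0098, -0.4898, -0.8718, 0.9031], [0.0, 0.0, 0.0, 1.0]]
top 42.71039325858761 315.81056037811373 199.64172804277274 [[0.0057, -0.9887, 0.1498, 0.3661], [-1.0, -0.0064, -0.0044, -0.0058], [0.0053, -0.1497, -0.9887, 1.1079], [0.0, 0.0, 0.0, 1.0]]
wrist 61.35951335742278 313.785267392287 202.65749058434005 [[-0.3795, 0.8932, 0.241, 0.1913], [0.9252, 0.3658, 0.1009, -0.6485], [0.002, 0.2613, -0.9653, 0.3839], [0.0, 0.0, 0.0, 1.0]]
{'time_s': 0.15, 'joints': array([-5.11600511e+01,  2.05840299e+01,  6.45538361e-01, -1.24739241e-02,
       -7.01365878e+01, -1.65053252e+01]), 'qd': array([-0.03054129, -0.1834234 ,  0.16923466,  0.0372831 , -0.01224129,
        0.05015522]), 'joint_torque': array([-2.55816536e-03, -5.83274639e+01,  2.93290150e+01,  7.00121731e+00,
        8.80304317e-03, -9.49145283e-05]), 'tcp_pos': array([ 0.25631385, -0.62404133,  0.2258197 ]), 'eef_rot': array([ 1.79924683e+02, -1.00874743e-02, -1.57669616e+02]), 'contact_force': array([ 0.50386918,  0.07238394, -0.30103612]), 'moment': array([ 0.00459469,  0.03428585, -0.01447959]), 'gripper_force': 0.0, 'gripper_width': 0.08765272514842438}
```

View pics/top0.png

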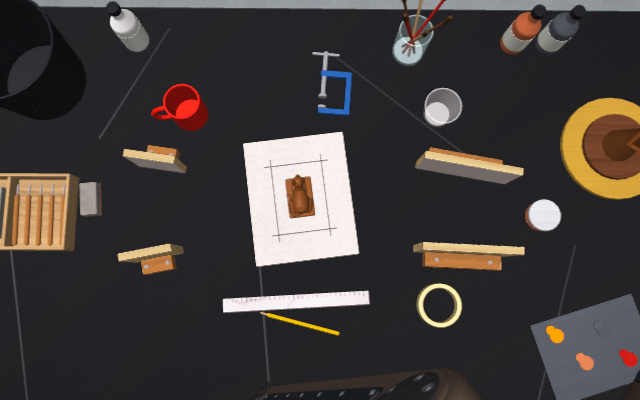

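View pics/scene0.png

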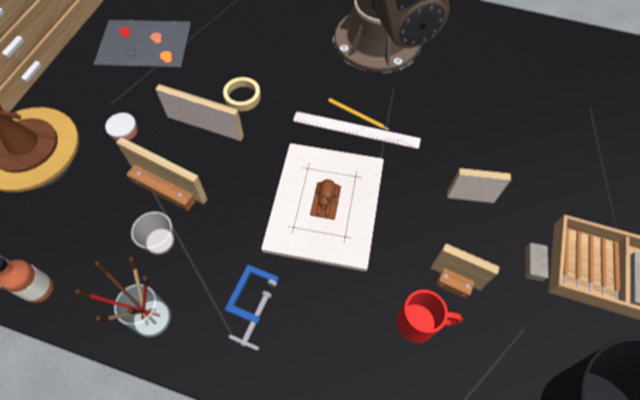

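The top view shows the board near (300,198), with the long walls at (470,165) (batten far) and (470,255) (batten near). The short walls are at (155,160) (batten far) and (150,255) (batten near). All four stand upright. The scene view agrees. Next I measure the poses.

```bash
cat > h.py <<'E'
import numpy as np,cv2
from plant import r
def K(i): 
    f=200/np.tan(np.radians(i["fovy"]/2)); return np.array([[f,0,i["cx"]],[0,f,i["cy"]],[0,0,1]])
def ray(i,p,z):
    P=np.array(i["pose"]); p=np.atleast_2d(p).astype(float)
    d=np.c_[p,np.ones(len(p))]@np.linalg.inv(K(i)).T@P[:3,:3].T
    return P[:3,3]+d*((z-P[2,3])/d[:,2])[:,None]
def proj(i,X):
    P=np.array(i["pose"]); c=(np.atleast_2d(X)-P[:3,3])@P[:3,:3]@K(i).T; return c[:,:2]/c[:,2:]
def rect(pts):
    (c,s,a)=cv2.minAreaRect((pts[:,:2]*1000).astype(np.float32)); 
    if s[0]<s[1]: s=s[::-1];a+=90
    return np.round(c,1),np.round(s,1),round((a+90)%180-90,1)
E
python3 - <<'E'
from h import *
for n in("top","scene"):
    i=r.camera_info(n);b=cv2.imread(f"pics/{n}0.png");h=cv2.cvtColor(b,cv2.COLOR_BGR2HSV)
    def cs(m): return [c[:,0] for c in cv2.findContours(m,cv2.RETR_EXTERNAL,cv2.CHAIN_APPROX_NONE)[0] if cv2.contourArea(c)>60]
    for c in cs(cv2.inRange(h,(0,0,215),(180,45,255))):
        if cv2.contourArea(c)>5000: print(n,"board",rect(ray(i,c,.018)))
    for nm,lo,hi in (("wood",(14,60,140),(28,160,255)),("grey",(0,0,80),(25,59,214))):
      for c in cs(cv2.inRange(h,lo,hi)):
        u=c.mean(0)
        if 90<u[0]<530 and 60<u[1]<300: print(n,nm,u.round(),rect(ray(i,c,.1)))
    for u in [(470,165),(440,155),(440,250),(445,262),(150,153),(150,250)] if n=="top" else []: print(u,h[u[1],u[0]])
E
```

```text
top board (array([536.2,  24.4]), array([268.3, 218.3]), 7.5)
top wood [144. 252.] (array([412.8, 325.2]), array([104.4,  16.1]), -78.6)
top wood [473. 248.] (array([ 424.3, -319.2]), array([202.8,  16.1]), 87.5)
top wood [474. 162.] (array([ 596.4, -328.7]), array([200.5,  17. ]), 79.9)
top wood [149. 156.] (array([607.9, 327.6]), array([104.7,  18.3]), 82.1)
top grey [468. 171.] (array([ 578.6, -317.2]), array([210.5,  24.4]), 80.0)
top grey [154. 164.] (array([588.7, 315.5]), array([121. ,  15.9]), 82.1)
(470, 165) [ 22  80 242]
(440, 155) [ 20  97 232]
(440, 250) [ 19 105 153]
(445, 262) [ 14 168 200]
(150, 153) [ 19  97 226]
(150, 250) [ 19  97 232]
scene board (array([535.3,  22.3]), array([270.9, 218.9]), 7.4)
scene wood [138. 286.] (array([ 848.8, -231.4]), array([65.2,  5.5]), 40.6)
scene wood [471. 259.] (array([605.9, 326.4]), array([105.1,  18. ]), 82.3)
scene wood [484. 174.] (array([411.7, 324.4]), array([104.4,  17.1]), -79.0)
scene wood [165. 166.] (array([ 601.6, -308.3]), array([249.5,  39.2]), 73.4)
scene wood [206. 106.] (array([ 428.4, -297.3]), array([250.4,  62.4]), 74.2)
scene wood [242.  92.] (array([ 368.6, -232. ]), array([91.4, 85.8]), 76.2)
scene grey [477. 188.] (array([451.3, 318.7]), array([128.5,  58.3]), -78.6)
scene grey [325. 207.] (array([579. ,  33.6]), array([254.6, 204. ]), 7.3)
scene grey [199. 115.] (array([ 461.5, -301.3]), array([237.1,  59.5]), 87.1)
scene grey [378.  62.] (array([177.3,  36. ]), array([46.4, 42.3]), -71.1)
scene grey [397.  61.] (array([157.4,  78.8]), array([45.7, 27.8]), 34.4)
```

```bash
cat >> h.py <<'E'
def plan(*wps,start=None):
    "wps: (x,y,z mm, yaw deg) each one call; prints end shares"
    if start is None:
        s=r.get_state(); start=(*(s["tcp_pos"]*1000),s["eef_rot"][2]); print("now",np.round(start,1),"rp",s["eef_rot"][:2].round(2),"t",round(s["time_s"],2),"F",s["contact_force"].round(1),"w",round(s["gripper_width"]*1000,1),"q",s["joints"].round(0))
    p=np.array(start,float)
    for w in wps:
        w=np.array(w,float); a=np.radians(p[3]); d=w[:3]-p[:3]; dy=(w[3]-p[3]+180)%360-180
        t=np.array([np.cos(a)*d[0]+np.sin(a)*d[1],np.sin(a)*d[0]-np.cos(a)*d[1],-d[2]])/500
        print(w,"->",np.r_[t,-dy/85.944].round(4).tolist(),"rows>=",round(max(np.linalg.norm(d)/41.7,abs(dy)/7.16),1)); p=w
E
python3 -c "
from h import *
plan((396,-318,240,-125),(536,-12,250,-92.5))"
```

```text
now [ 256.3 -624.   225.8 -157.7] rp [ 1.7992e+02 -1.0000e-02] t 0.15 F [ 0.5  0.1 -0.3] w 87.7 q [-51.  21.   1.  -0. -70. -17.]
[ 396. -318.  240. -125.] -> [-0.491, 0.46, -0.0284, -0.3801] rows>= 8.1
[536.  -12.  250.  -92.5] -> [-0.6619, 0.1217, -0.02, -0.3782] rows>= 8.1
```

Request:
{"op": "play_rows", "data": {
  "rows": [
    [[0.4, -0.06, 0.056, -0.003, -0.047], [0.4, -0.12, 0.112, -0.007, -0.094], [0.4, -0.18, 0.168, -0.01, -0.141], [0.4, -0.24, 0.224, -0.014, -0.188], [0.4, -0.3, 0.28, -0.018, -0.235], [0.4, -0.36, 0.336, -0.021, -0.282], [0.4, -0.42, 0.392, -0.025, -0.329], [0.4, -0.48, 0.45, -0.028, -0.376]]
  ]
}}

```text
time_s: 0.82
tcp_pos: [0.3932, -0.3233, 0.2407]
eef_rot: [-180.0, 0.0, -125.2]
contact_force: [1.5, 0.3, 0.1]
gripper_width: 0.0526
gripper_force: 0.0
```

Request:
{"op": "play_rows", "data": {
  "rows": [
    [[0.4, -0.081, 0.015, -0.003, -0.047], [0.4, -0.162, 0.03, -0.005, -0.094], [0.4, -0.243, 0.045, -0.008, -0.141], [0.4, -0.324, 0.06, -0.01, -0.188], [0.4, -0.405, 0.075, -0.012, -0.235], [0.4, -0.486, 0.09, -0.015, -0.282], [0.4, -0.567, 0.105, -0.018, -0.329], [0.4, -0.645, 0.12, -0.02, -0.376]]
  ]
}}

```text
time_s: 1.48
tcp_pos: [0.531, -0.0251, 0.2508]
eef_rot: [-180.0, 0.0, -92.8]
contact_force: [1.1, -1.0, -0.3]
gripper_width: 0.0525
gripper_force: 0.0
```

```bash
python3 - <<'E'
from h import *
import time
i=r.camera_info("wrist");b=r.capture("wrist")[:,:,::-1].copy();cv2.imwrite("pics/w1.png",b);np.save("w1.npy",i,allow_pickle=True)
h=cv2.cvtColor(b,cv2.COLOR_BGR2HSV)
for c,_ in [(c[:,0],0) for c in cv2.findContours(cv2.inRange(h,(0,0,190),(180,50,255)),0,1)[0] if cv2.contourArea(c)>5000]:
    print(rect(ray(i,c,.018)),c.min(0),c.max(0))
plan()
E
```

```text
(array([537.3,  11.9]), array([269.2, 192.3]), 7.3) [180 100] [426 265]
now [534.1 -20.7 250.6 -92.4] rp [-1.7989e+02  6.0000e-02] t 1.53 F [4.1 3.5 2. ] w 52.7 q [ 19.   6. -15.  -0. -69. -21.]
```

View pics/w1.png

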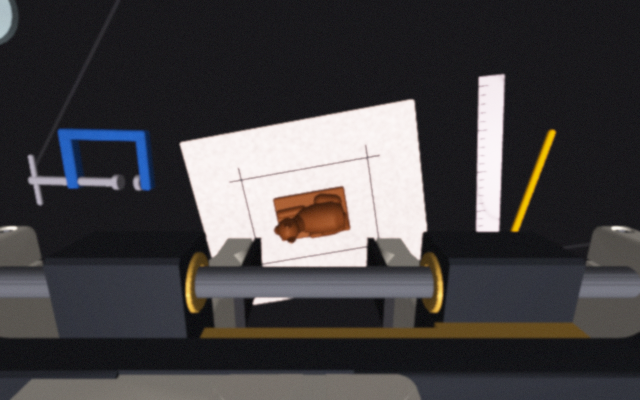

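The wrist view shows the board with the far pencil corners near (242,179) and (368,158), and the gripper hides the near part. I'll measure the pencil lines in all three cameras.

```bash
cat >> h.py <<'E'
def pencil(n,b,i,bd):
    "offset (mm) of the pencil lines along their outward normals, per line: near x'/y' = +-"
    g=cv2.GaussianBlur(cv2.cvtColor(b,cv2.COLOR_BGR2GRAY),(0,0),.7).astype(np.float32)
    a=np.radians(bd[2]); R=np.array([[np.cos(a),-np.sin(a)],[np.sin(a),np.cos(a)]]); out={}
    for ax,sg,half,L in((0,1,75,48),(0,-1,75,48),(1,1,55,68),(1,-1,55,68)):
        res=[]
        for s in np.linspace(-L,L,25):
            o=np.arange(-7,7.1,.25); q=np.zeros((len(o),2)); q[:,ax]=sg*half+o*sg; q[:,1-ax]=s
            W=np.c_[q@R.T+bd[:2],np.full(len(o),18)]/1000
            u=proj(i,W).astype(np.float32); v=cv2.remap(g,u[:,:1],u[:,1:],1)[:,0]
            med=np.median(v); w=np.clip(med-8-v,0,None); k=v.argmin()
            if med>170 and med-v[k]>20 and v.min()>60:
                w[abs(o-o[k])>2.5]=0; res.append((s,(w*o).sum()/w.sum()))
        if len(res)>6:
            res=np.array(res); m=np.median(res[:,1]); res=res[abs(res[:,1]-m)<2]; p=np.polyfit(res[:,0],res[:,1],1)
            out["xy"[ax]+"-+"[sg>0]]=(round(p[1],2),round(np.degrees(p[0]),2),len(res))
    print(n,out)
E
python3 - <<'E'
from h import *
bd=(536,23.4,7.4)
i=r.camera_info("wrist");b=r.capture("wrist")[:,:,::-1].copy();cv2.imwrite("pics/w2.png",b)
pencil("wrist",b,i,bd)
for n in("top","scene"): pencil(n,cv2.imread(f"pics/{n}0.png"),r.camera_info(n),bd)
plan((424,-318,200,-92.5))
E
```

```text
wrist {'x+': (np.float64(0.17), np.float64(-0.03), 19), 'x-': (np.float64(-0.0), np.float64(0.02), 25), 'y+': (np.float64(2.26), np.float64(-0.01), 22), 'y-': (np.float64(-2.23), np.float64(0.03), 25)}
top {'x+': (np.float64(0.66), np.float64(-0.19), 25), 'x-': (np.float64(-0.67), np.float64(0.04), 25), 'y+': (np.float64(0.7), np.float64(0.08), 25), 'y-': (np.float64(-0.79), np.float64(-0.06), 25)}
scene {'y+': (np.float64(-1.11), np.float64(0.14), 11)}
now [532.5 -23.1 250.2 -92.6] rp [-1.7999e+02  2.0000e-02] t 1.58 F [ 0.1 -0.9  0.2] w 52.1 q [ 19.   6. -15.  -0. -69. -21.]
[ 424.  -318.   200.   -92.5] -> [0.5991, 0.1898, 0.1004, -0.0015] rows>= 7.6
```

Request:
{"op": "play_rows", "data": {
  "rows": [
    [[0.4, 0.075, 0.024, 0.012, 0], [0.4, 0.15, 0.047, 0.025, 0], [0.4, 0.225, 0.071, 0.037, 0], [0.4, 0.3, 0.095, 0.05, 0], [0.4, 0.375, 0.119, 0.062, 0], [0.4, 0.45, 0.142, 0.075, 0], [0.4, 0.525, 0.166, 0.088, 0], [0.4, 0.599, 0.19, 0.1, 0]]
  ]
}}

```text
time_s: 2.25
tcp_pos: [0.4184, -0.3232, 0.2003]
eef_rot: [-180.0, 0.0, -93.1]
contact_force: [0.8, 0.7, 0.9]
gripper_width: 0.0528
gripper_force: 0.0
```

Request:
{"op": "play_rows", "data": {
  "rows": [
    [[0.4, 0, 0, 0, 0], [0.4, 0, 0, 0, 0], [0.4, 0, 0, 0.02, 0], [0.4, 0, 0, 0.04, 0], [0.4, 0, 0, 0.06, 0], [0.4, 0, 0, 0.08, 0], [0.4, 0, 0, 0.1, 0], [0.4, 0, 0, 0.1, 0]]
  ]
}}

```text
time_s: 2.92
tcp_pos: [0.4189, -0.3202, 0.1479]
eef_rot: [179.8, 0.1, -93.0]
contact_force: [-0.6, 0.7, -0.3]
gripper_width: 0.0523
gripper_force: 0.0
```

```bash
python3 - <<'E'
from h import *
plan((424.3,-318.5,66,-92.5))
i=r.camera_info("wrist");b=r.capture("wrist")[:,:,::-1].copy();cv2.imwrite("pics/w3.png",b)
plan()
E
```

```text
now [ 418.9 -320.2  147.9  -93. ] rp [1.7979e+02 9.0000e-02] t 2.92 F [-0.6  0.7 -0.3] w 52.3 q [-16.  11. -24.  -0. -56.  13.]
[ 424.3 -318.5   66.   -92.5] -> [-0.0039, -0.0107, 0.1638, -0.0057] rows>= 2.0
now [ 419.3 -320.6  149.   -93. ] rp [1.7985e+02 5.0000e-02] t 2.97 F [0.1 0.9 0.7] w 52.4 q [-16.  11. -24.  -0. -56.  13.]
```

View pics/w3.png

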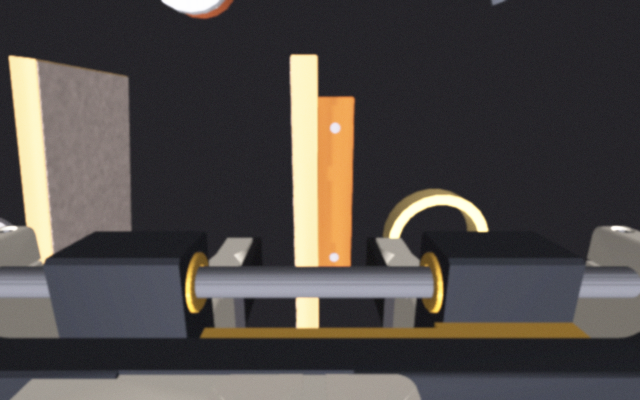

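The wrist view shows the wall between the fingers, with its far end at (291–318, 56) and the batten on its right (−x) side. I'll cross-check with rays and plan the descent.

```bash
python3 - <<'E'
from h import *
i=r.camera_info("wrist")
print((ray(i,[(291,56),(318,56),(293,220),(319,220)],.1)*1000).round(1))
E
```

```text
[[ 426.7 -419.3  100. ]
 [ 411.4 -418.5  100. ]
 [ 432.4 -321.3  100. ]
 [ 415.6 -320.4  100. ]]
```

Request:
{"op": "play_rows", "data": {
  "rows": [
    [[0.4, -0.003, -0.01, 0.0, -0.003], [0.4, -0.003, -0.01, 0.03, -0.003], [0.4, -0.003, -0.01, 0.06, -0.003], [0.4, -0.003, -0.01, 0.09, -0.003], [0.4, -0.003, -0.01, 0.12, -0.003], [0.4, -0.003, -0.01, 0.15, -0.003], [0.4, -0.003, -0.01, 0.165, -0.003], [0.4, -0.003, -0.01, 0.165, -0.003]]
  ]
}}

```text
time_s: 3.63
tcp_pos: [0.4246, -0.3199, 0.0669]
eef_rot: [179.9, 0.0, -92.8]
contact_force: [-1.0, 1.0, -0.1]
gripper_width: 0.0523
gripper_force: 0.0
```

Request:
{"op": "play_rows", "data": {
  "rows": [
    [[0.6, 0, 0, 0, 0], [0.75, 0, 0, 0, 0], [0.9, 0, 0, 0, 0], [0.95, 0, 0, 0, 0], [0.95, 0, 0, 0, 0], [0.95, 0, 0, 0, 0], [0.95, 0, 0, 0, 0], [0.95, 0, 0, 0, 0]]
  ],
  "squeeze": 30
}}

```text
time_s: 4.3
tcp_pos: [0.425, -0.3202, 0.0684]
eef_rot: [-180.0, -0.0, -92.8]
contact_force: [-1.5, 0.1, 3.0]
gripper_width: 0.0151
gripper_force: 30.0
```

```bash
python3 - <<'E'
from h import *
t=np.radians(7.4);ex=np.array([np.cos(t),np.sin(t)]);ey=np.array([-ex[1],ex[0]]);c=np.array([536.3,24.05])
for n,v in dict(B=c+62.5*ey,A=c-62.5*ey,F=c+82.5*ex,N=c-82.5*ex).items(): print(n,v.round(1))
plan((424,-319,200,-92.7),(455,-140,210,-132),(528.2,86,210,-172.6),(528.2,86,110,-172.6))
E
```

```text
B [528.3  86. ]
A [544.3 -37.9]
F [618.1  34.7]
N [454.5  13.4]
now [ 425.  -320.2   68.4  -92.8] rp [-1.7999e+02 -1.0000e-02] t 4.3 F [-1.5  0.1  3. ] w 15.1 q [-16.  16. -29.   0. -45.  13.]
[ 424.  -319.   200.   -92.7] -> [-0.0024, 0.0021, -0.2633, -0.0009] rows>= 3.2
[ 455. -140.  210. -132.] -> [-0.3605, -0.0451, -0.02, 0.4573] rows>= 5.5
[ 528.2   86.   210.  -172.6] -> [-0.4339, 0.1937, -0.0, 0.4724] rows>= 5.7
[ 528.2   86.   110.  -172.6] -> [-0.0, 0.0, 0.2, -0.0] rows>= 2.4
```

Request:
{"op": "play_rows", "data": {
  "rows": [
    [[0.95, 0, 0, -0.01, 0], [0.95, 0, 0, -0.04, 0], [0.95, 0, 0, -0.08, 0], [0.95, 0, 0, -0.12, 0], [0.95, 0, 0, -0.17, 0], [0.95, 0, 0, -0.22, 0], [0.95, 0, 0, -0.25, 0], [0.95, 0, 0, -0.263, 0]]
  ]
}}

```text
time_s: 4.97
tcp_pos: [0.4257, -0.3205, 0.2021]
eef_rot: [-179.8, -0.1, -92.8]
contact_force: [0.2, -0.2, -3.5]
gripper_width: 0.015
gripper_force: 30.0
```

Request:
{"op": "play_rows", "data": {
  "rows": [
    [[0.95, -0.03, -0.004, -0.002, 0.04], [0.95, -0.08, -0.01, -0.005, 0.1], [0.95, -0.13, -0.016, -0.008, 0.16], [0.95, -0.18, -0.022, -0.01, 0.22], [0.95, -0.23, -0.029, -0.012, 0.28], [0.95, -0.28, -0.035, -0.015, 0.34], [0.95, -0.32, -0.04, -0.018, 0.4], [0.95, -0.36, -0.045, -0.02, 0.457]]
  ]
}}

```text
time_s: 5.63
tcp_pos: [0.4555, -0.1401, 0.2087]
eef_rot: [179.9, -0.0, -132.3]
contact_force: [0.1, -0.7, -2.9]
gripper_width: 0.0148
gripper_force: 30.0
```

Request:
{"op": "play_rows", "data": {
  "rows": [
    [[0.95, -0.06, 0.027, 0, 0.065], [0.95, -0.12, 0.054, 0, 0.13], [0.95, -0.18, 0.08, 0, 0.195], [0.95, -0.24, 0.107, 0, 0.26], [0.95, -0.3, 0.134, 0, 0.325], [0.95, -0.36, 0.16, 0, 0.39], [0.95, -0.41, 0.183, 0, 0.445], [0.95, -0.434, 0.194, 0, 0.472]]
  ]
}}

```text
time_s: 6.3
tcp_pos: [0.5297, 0.0874, 0.2083]
eef_rot: [180.0, -0.1, -172.8]
contact_force: [0.9, -0.6, -2.9]
gripper_width: 0.015
gripper_force: 30.0
```

Request:
{"op": "play_rows", "data": {
  "rows": [
    [[0.95, 0, 0, 0, 0], [0.95, 0, 0, 0.02, 0], [0.95, 0, 0, 0.05, 0], [0.95, 0, 0, 0.09, 0], [0.95, 0, 0, 0.13, 0], [0.95, 0, 0, 0.16, 0], [0.95, 0, 0, 0.17, 0], [0.95, 0, 0, 0.17, 0]]
  ]
}}

```text
time_s: 6.97
tcp_pos: [0.5279, 0.0831, 0.1225]
eef_rot: [-179.9, -0.2, -172.7]
contact_force: [-0.0, -0.6, -1.8]
gripper_width: 0.0148
gripper_force: 30.0
```

```bash
python3 - <<'E'
from h import *
for n in("scene","top","wrist"):
    i=r.camera_info(n); b=r.capture(n)[:,:,::-1].copy();cv2.imwrite(f"pics/{n}1.png",b)
    pencil(n,b,i,(536,23.4,7.4))
    if n!="wrist":
      h=cv2.cvtColor(b,cv2.COLOR_BGR2HSV); z=r.get_state()["tcp_pos"][2]+.032
      for c in cv2.findContours(cv2.inRange(h,(14,60,140),(28,160,255)),0,1)[0]:
        if cv2.contourArea(c)>60 and 220<c[:,0,0].mean()<420: print(n,c[:,0].mean(0).round(),rect(ray(i,c[:,0],z)))
plan((528.3,86,86,-172.6))
E
python3 -c "
import cv2,numpy as np
a=cv2.imread('pics/top1.png')[100:300,180:420];b=cv2.imread('pics/scene1.png')[100:300,200:440]
cv2.imwrite('pics/c1.png',cv2.resize(np.vstack([np.hstack([a,b])]),None,fx=1.6,fy=1.6))"
```

```text
scene {}
scene [354. 203.] (array([597.3,  92.6]), array([136.3,  17.8]), 8.7)
scene [242.  93.] (array([ 416.9, -207.2]), array([92.4, 76.4]), 21.9)
top {'x-': (np.float64(-0.69), np.float64(0.03), 25), 'y+': (np.float64(3.65), np.float64(0.14), 10), 'y-': (np.float64(-0.81), np.float64(-0.07), 25)}
top [270. 222.] (array([466.6,  76.1]), array([78.7, 16.7]), 7.5)
wrist {'x-': (np.float64(0.03), np.float64(-0.04), 25), 'y-': (np.float64(-2.12), np.float64(-0.01), 17)}
now [ 529.9   84.4  125.3 -172.6] rp [1.7999e+02 6.0000e-02] t 7.12 F [ 0.5 -0.4 -2.5] w 14.7 q [  30.   13.  -25.    0.  -52. -113.]
[ 528.3   86.    86.  -172.6] -> [0.0028, 0.0036, 0.0787, -0.0002] rows>= 0.9
```

View pics/c1.png

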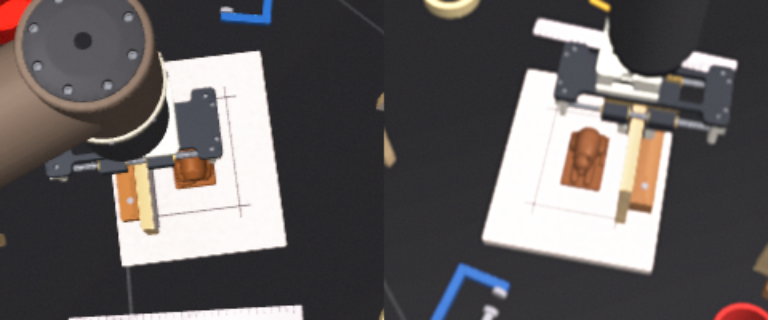

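The crop shows wall B held upright, batten outward, white face towards the cat, parallel to the left (+y) pencil line. TCP readings are noisy, so I'll average several before correcting.

```bash
cat >> h.py <<'E'
def avg(n=8):
    L=[]
    for _ in range(n):
        r.capture("top"); s=r.get_state(); L.append(np.r_[s["tcp_pos"]*1000,s["eef_rot"][2]])
    print("std",np.std(L,0).round(2)); return np.mean(L,0)
E
python3 - <<'E'
from h import *
a=avg();print(a.round(2))
plan((528.1,86.6,88,-172.6),start=a)
L=[]
for _ in range(6):
    i=r.camera_info("wrist");b=r.capture("wrist")[:,:,::-1].copy()
    pencil("wrist",b,i,(536,23.4,7.4))
E
```

```text
std [0.19 0.05 0.26 0.  ]
[ 529.84   84.74  125.29 -172.61]
[ 528.1   86.6   88.  -172.6] -> [0.003, 0.0041, 0.0746, -0.0002] rows>= 0.9
wrist {'x-': (np.float64(0.16), np.float64(-0.04), 25), 'y-': (np.float64(-2.12), np.float64(-0.01), 17)}
wrist {'x-': (np.float64(-0.04), np.float64(-0.03), 25), 'y-': (np.float64(-2.11), np.float64(-0.01), 17)}
wrist {'x-': (np.float64(0.01), np.float64(-0.03), 25), 'y-': (np.float64(-2.12), np.float64(-0.01), 17)}
wrist {'x-': (np.float64(0.04), np.float64(-0.03), 25), 'y-': (np.float64(-2.13), np.float64(-0.01), 17)}
wrist {'x-': (np.float64(0.05), np.float64(-0.03), 25), 'y-': (np.float64(-2.12), np.float64(-0.02), 17)}
wrist {'x-': (np.float64(0.07), np.float64(-0.03), 25), 'y-': (np.float64(-2.12), np.float64(-0.02), 17)}
```

Request:
{"op": "play_rows", "data": {
  "rows": [
    [[0.95, 0.002, 0.002, 0.01, 0], [0.95, 0.004, 0.004, 0.03, 0], [0.95, 0.0056, 0.0052, 0.05, 0], [0.95, 0.0056, 0.0052, 0.065, 0], [0.95, 0.0056, 0.0052, 0.0745, 0], [0.95, 0.0056, 0.0052, 0.0745, 0], [0.95, 0.0056, 0.0052, 0.0745, 0], [0.95, 0.0056, 0.0052, 0.0745, 0]]
  ]
}}

```text
time_s: 8.48
tcp_pos: [0.5263, 0.0868, 0.0869]
eef_rot: [-180.0, -0.0, -172.6]
contact_force: [-0.1, -0.0, -2.6]
gripper_width: 0.0153
gripper_force: 30.0
```

```bash
python3 - <<'E'
from h import *
a=avg(6);print(a.round(2),r.get_state()["contact_force"])
b=r.capture("top")[:,:,::-1].copy();cv2.imwrite("pics/top2.png",b)
w=r.capture("wrist")[:,:,::-1].copy();cv2.imwrite("pics/w4.png",w)
cv2.imwrite("pics/c2.png",np.hstack([cv2.resize(b[120:280,230:370],None,fx=2.5,fy=2.5),cv2.resize(w,None,fx=.6875,fy=.6875*400/275)[:400]]))
E
```

```text
std [0.02 0.01 0.1  0.  ]
[ 526.39   86.83   87.22 -172.62] [-0.04611881  0.10422125 -2.64843067]
```

View pics/c2.png

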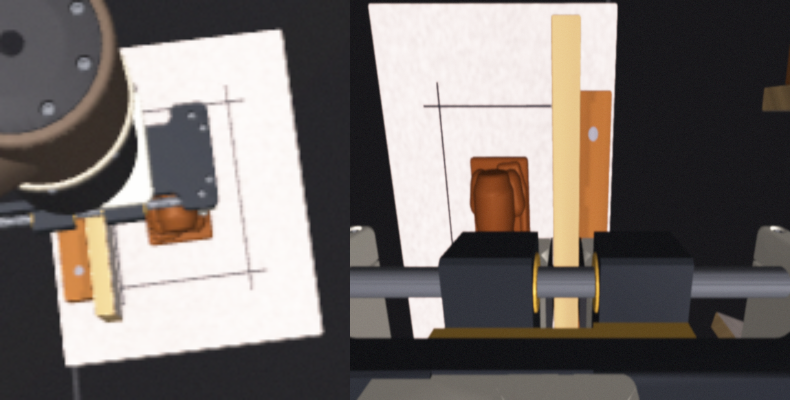

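The crops show wall B hovering just above the +y line: the line's shadow edge runs beside its white face and the cat is clear. I'll measure the wall's end and foot, then lower it.

```bash
cat >> h.py <<'E'
B0=(535.98,25.1,7.4)
def loc(P,bd=B0):
    a=np.radians(bd[2]); d=np.atleast_2d(P)[:,:2]-np.array(bd[:2]); return np.c_[d@[np.cos(a),np.sin(a)],d@[-np.sin(a),np.cos(a)]]
def wood(n,b,i,z,minA=60):
    "tops of panels in the board's frame"
    h=cv2.cvtColor(b,cv2.COLOR_BGR2HSV)
    for c in cv2.findContours(cv2.inRange(h,(14,60,140),(28,160,255)),0,1)[0]:
        if cv2.contourArea(c)>minA:
            L=loc(ray(i,c[:,0],z)*1000); 
            if abs(L).max()<190:
                q=cv2.boxPoints(cv2.minAreaRect(L.astype(np.float32))); print(n,"centre",q.mean(0).round(1),"corners",q.round(1).tolist())
E
python3 - <<'E'
from h import *
i=r.camera_info("wrist");b=cv2.imread("pics/w4.png")
wood("wrist",b,i,.119)
i=r.camera_info("top");wood("top",cv2.imread("pics/top2.png"),i,.119)
E
```

```text
wrist centre [11.2 65. ] corners [[3.700000047683716, 57.20000076293945], [18.700000762939453, 57.20000076293945], [18.799999237060547, 72.80000305175781], [3.700000047683716, 72.80000305175781]]
wrist centre [-56.8  65.2] corners [[-103.0999984741211, 57.599998474121094], [-10.5, 57.20000076293945], [-10.399999618530273, 72.80000305175781], [-103.0, 73.0999984741211]]
top centre [-64.8  63.2] corners [[-104.30000305175781, 71.5], [-104.30000305175781, 54.79999923706055], [-25.299999237060547, 54.900001525878906], [-25.299999237060547, 71.5999984741211]]
```

Request:
{"op": "play_rows", "data": {
  "rows": [
    [[0.95, 0, 0, 0.001, 0], [0.95, 0, 0, 0.002, 0], [0.95, 0, 0, 0.003, 0], [0.95, 0, 0, 0.003, 0], [0.95, 0, 0, 0.003, 0], [0.95, 0, 0, 0.003, 0], [0.95, 0, 0, 0.003, 0], [0.95, 0, 0, 0.003, 0]]
  ]
}}

```text
time_s: 9.55
tcp_pos: [0.5265, 0.0869, 0.086]
eef_rot: [-180.0, 0.0, -172.6]
contact_force: [0.4, 0.4, 0.4]
gripper_width: 0.0148
gripper_force: 30.0
```

Request:
{"op": "play_rows", "data": {
  "rows": [
    [[0.9, 0, 0, 0, 0], [0.8, 0, 0, 0, 0], [0.7, 0, 0, 0, 0], [0.65, 0, 0, 0, 0], [0.65, 0, 0, 0, 0], [0.65, 0, 0, 0, 0], [0.65, 0, 0, -0.02, 0], [0.65, 0, 0, -0.05, 0]]
  ]
}}

```text
time_s: 10.22
tcp_pos: [0.5254, 0.0864, 0.1103]
eef_rot: [-179.9, -0.2, -172.6]
contact_force: [0.9, -0.2, 0.6]
gripper_width: 0.0304
gripper_force: 0.0
```

Request:
{"op": "play_rows", "data": {
  "rows": [
    [[0.65, 0, 0, -0.07, 0], [0.6, 0.03, -0.06, -0.14, 0], [0.5, 0.05, -0.12, -0.19, 0], [0.4, 0.08, -0.18, -0.19, 0], [0.4, 0.1, -0.24, -0.19, 0], [0.4, 0.12, -0.3, -0.19, 0], [0.4, 0.14, -0.36, -0.19, 0], [0.4, 0.16, -0.4, -0.19, 0]]
  ]
}}

```text
time_s: 10.88
tcp_pos: [0.4722, -0.1238, 0.2069]
eef_rot: [-180.0, 0.1, -172.6]
contact_force: [0.6, -0.5, 0.0]
gripper_width: 0.0525
gripper_force: 0.0
```

```bash
python3 - <<'E'
from h import *
r.capture("top")
for n in("scene","top","wrist"):
    i=r.camera_info(n); b=r.capture(n)[:,:,::-1].copy();cv2.imwrite(f"pics/{n}3.png",b); wood(n,b,i,.118); pencil(n,b,i,(536,23.4,7.4))
a=cv2.imread("pics/top3.png");b=cv2.imread("pics/scene3.png");w=cv2.imread("pics/wrist3.png")
cv2.imwrite("pics/c3.png",np.vstack([np.hstack([cv2.resize(a[125:275,230:370],(400,300)),cv2.resize(b[130:280,250:400],(400,300))]),cv2.resize(w[:,:],(480,300))[:, :].copy() if 0 else np.hstack([cv2.resize(w,(480,300)),np.zeros((300,320,3),np.uint8)])]))
plan()
E
```

```text
scene centre [13.8 62.8] corners [[-106.9000015258789, 70.5999984741211], [-106.80000305175781, 52.70000076293945], [134.5, 55.0], [134.3000030517578, 72.80000305175781]]
scene {}
top {}
wrist centre [-73.3  64.4] corners [[-103.80000305175781, 56.5], [-42.70000076293945, 56.29999923706055], [-42.70000076293945, 72.30000305175781], [-103.80000305175781, 72.5]]
wrist {'x-': (np.float64(0.0), np.float64(0.09), 25), 'y+': (np.float64(5.9), np.float64(-0.02), 8), 'y-': (np.float64(-2.32), np.float64(-0.2), 9)}
now [ 472.6 -122.3  206.6 -172.7] rp [-1.8e+02  6.0e-02] t 11.08 F [-0.3 -0.4  0.6] w 52.6 q [  9.   4. -24.   0. -62. -91.]
```

View pics/c3.png

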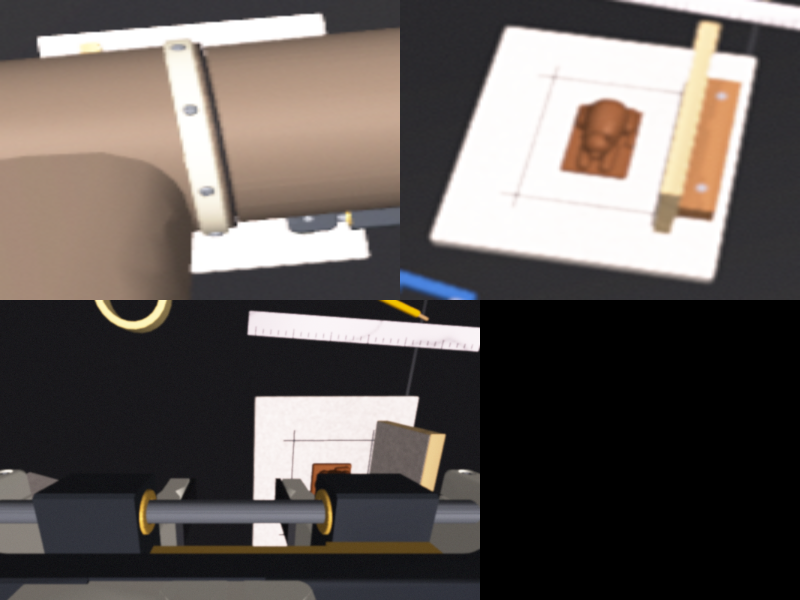

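```bash
python3 - <<'E'
from h import *
w=cv2.imread("pics/wrist3.png"); cv2.imwrite("pics/c4.png",cv2.resize(w[110:260,330:530],(800,600),interpolation=cv2.INTER_CUBIC))
plan((534,-225,200,-136),(596,-328,180,-100.1))
E
```

```text
now [ 472.6 -122.3  206.6 -172.7] rp [-1.8e+02  6.0e-02] t 11.08 F [-0.3 -0.4  0.6] w 52.6 q [  9.   4. -24.   0. -62. -91.]
[ 534. -225.  200. -136.] -> [-0.0957, -0.2192, 0.0131, -0.4272] rows>= 5.1
[ 596.  -328.   180.  -100.1] -> [0.0539, -0.2343, 0.04, -0.4177] rows>= 5.0
```

View pics/c4.png

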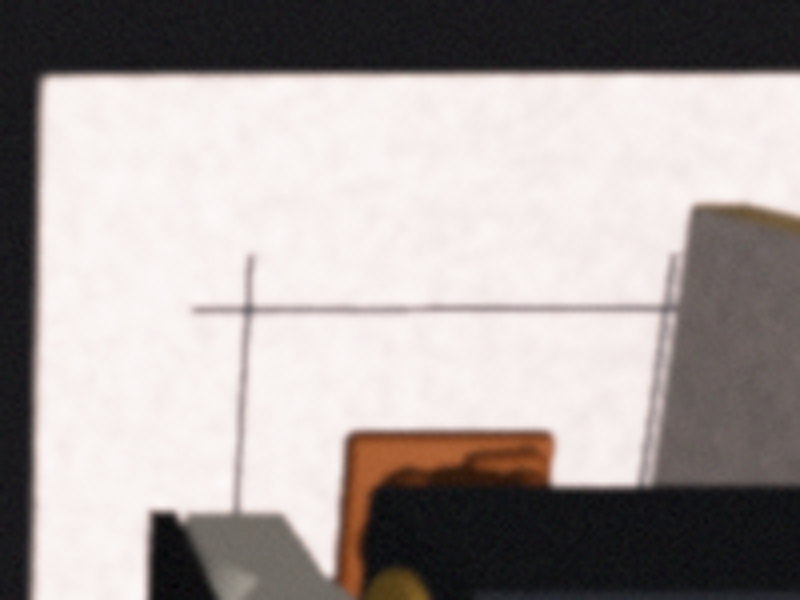

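The zoom shows the +y pencil line about 10 px (2.6 mm) inside wall B's foot, at 668 against 678 on row 308. The wall's end is about 0.8 mm too far towards −x′. I'll regrip wall B and shift it.

```bash
python3 - <<'E'
from h import *
a=avg(2)
plan((526.4,86.8,190,-172.6),(526.4,86.8,87,-172.6),start=a)
E
```

```text
std [0.06 0.19 0.09 0.02]
[ 526.4   86.8  190.  -172.6] -> [-0.1595, 0.3996, 0.0327, -0.0004] rows>= 5.2
[ 526.4   86.8   87.  -172.6] -> [-0.0, 0.0, 0.206, -0.0] rows>= 2.5
```

Request:
{"op": "play_rows", "data": {
  "rows": [
    [[0.65, -0.025, 0.06, 0, 0], [0.65, -0.05, 0.12, 0.005, 0], [0.65, -0.075, 0.18, 0.01, 0], [0.65, -0.1, 0.25, 0.02, 0], [0.65, -0.13, 0.32, 0.03, 0], [0.65, -0.15, 0.38, 0.033, 0], [0.65, -0.1595, 0.3995, 0.033, 0], [0.65, -0.1595, 0.3995, 0.033, 0]]
  ]
}}

```text
time_s: 11.85
tcp_pos: [0.5267, 0.0901, 0.189]
eef_rot: [-180.0, -0.0, -172.4]
contact_force: [1.6, 0.1, 0.5]
gripper_width: 0.0308
gripper_force: 0.0
```

Request:
{"op": "play_rows", "data": {
  "rows": [
    [[0.65, 0, 0, 0, 0], [0.65, 0, 0, 0, 0], [0.65, 0, 0, 0.04, 0], [0.65, 0, 0, 0.08, 0], [0.65, 0, 0, 0.12, 0], [0.65, 0, 0, 0.16, 0], [0.65, 0, 0, 0.2, 0], [0.65, 0, 0, 0.206, 0]]
  ]
}}

```text
time_s: 12.52
tcp_pos: [0.524, 0.0847, 0.0836]
eef_rot: [-179.9, -0.3, -172.7]
contact_force: [-0.5, -0.2, -0.7]
gripper_width: 0.0307
gripper_force: 0.0
```

Request:
{"op": "play_rows", "data": {
  "rows": [
    [[0.65, 0, 0, 0, 0], [0.75, 0, 0, 0, 0], [0.85, 0, 0, 0, 0], [0.95, 0, 0, 0, 0], [0.95, 0, 0, 0, 0], [0.95, 0, 0, 0, 0], [0.95, 0, 0, 0, 0], [0.95, 0, 0, 0, 0]]
  ]
}}

```text
time_s: 13.18
tcp_pos: [0.5269, 0.0869, 0.0876]
eef_rot: [180.0, 0.1, -172.6]
contact_force: [-2.1, -0.6, 7.7]
gripper_width: 0.0145
gripper_force: 30.0
```

```bash
python3 - <<'E'
from h import *
print(avg(3).round(2)); plan()
E
```

```text
std [0.   0.01 0.01 0.  ]
[ 526.87   86.9    87.6  -172.59]
now [ 526.9   86.9   87.6 -172.6] rp [1.7998e+02 1.1000e-01] t 13.33 F [-1.1  0.5  6.7] w 15.1 q [  30.   15.  -28.    0.  -47. -113.]
```

Request:
{"op": "play_rows", "data": {
  "rows": [
    [[0.95, 0, 0, -0.004, 0], [0.95, 0, 0, -0.008, 0], [0.95, -0.001, -0.003, -0.008, 0], [0.95, -0.0016, -0.0053, -0.008, 0], [0.95, -0.0016, -0.0053, -0.008, 0], [0.95, -0.0016, -0.0053, -0.006, 0], [0.95, -0.0016, -0.0053, -0.003, 0], [0.95, -0.0016, -0.0053, 0.0005, 0]]
  ]
}}

```text
time_s: 14.0
tcp_pos: [0.5272, 0.0839, 0.0875]
eef_rot: [-180.0, -0.0, -172.6]
contact_force: [-16.2, 0.2, 35.4]
gripper_width: 0.0147
gripper_force: 30.0
```

Request:
{"op": "play_rows", "data": {
  "rows": [
    [[0.95, 0, 0, 0, 0], [0.95, 0, 0, 0, 0], [0.95, 0, 0, 0, 0], [0.85, 0, 0, 0, 0], [0.75, 0, 0, 0, 0], [0.65, 0, 0, 0, 0], [0.65, 0, 0, 0, 0], [0.65, 0, 0, 0, 0]]
  ]
}}

```text
time_s: 14.67
tcp_pos: [0.5274, 0.0841, 0.086]
eef_rot: [-180.0, 0.0, -172.6]
contact_force: [-0.4, -0.1, 0.7]
gripper_width: 0.0299
gripper_force: 0.0
```

Request:
{"op": "play_rows", "data": {
  "rows": [
    [[0.65, 0, 0, -0.04, 0], [0.65, 0, 0, -0.1, 0], [0.6, 0.03, -0.06, -0.16, 0], [0.5, 0.05, -0.12, -0.2, 0], [0.4, 0.08, -0.18, -0.21, 0], [0.4, 0.1, -0.25, -0.21, 0], [0.4, 0.12, -0.32, -0.21, 0], [0.4, 0.14, -0.38, -0.21, 0]]
  ]
}}

```text
time_s: 15.33
tcp_pos: [0.4818, -0.1151, 0.1914]
eef_rot: [-180.0, 0.1, -172.6]
contact_force: [0.7, -1.3, -0.6]
gripper_width: 0.0521
gripper_force: 0.0
```

```bash
cat >> h.py <<'E'
def zoom(n,name,x0,x1,y0,y1):
    b=r.capture(n)[:,:,::-1].copy(); cv2.imwrite(f"pics/{name}_full.png",b)
    k=min(800/(x1-x0),600/(y1-y0)); cv2.imwrite(f"pics/{name}.png",cv2.resize(b[y0:y1,x0:x1],None,fx=k,fy=k,interpolation=cv2.INTER_CUBIC))
E
python3 - <<'E'
from h import *
r.capture("top");r.capture("top");zoom("wrist","c5",330,530,110,260)
plan((534,-225,200,-136),(596,-328,180,-100.1))
E
```

```text
now [ 481.6 -115.2  190.9 -172.8] rp [-1.8e+02 -1.0e-02] t 15.48 F [0.1 0.4 0.7] w 52.6 q [  9.   5. -24.   0. -60. -92.]
[ 534. -225.  200. -136.] -> [-0.0765, -0.2309, -0.0181, -0.4285] rows>= 5.1
[ 596.  -328.   180.  -100.1] -> [0.0539, -0.2343, 0.04, -0.4177] rows>= 5.0
```

View pics/c5.png

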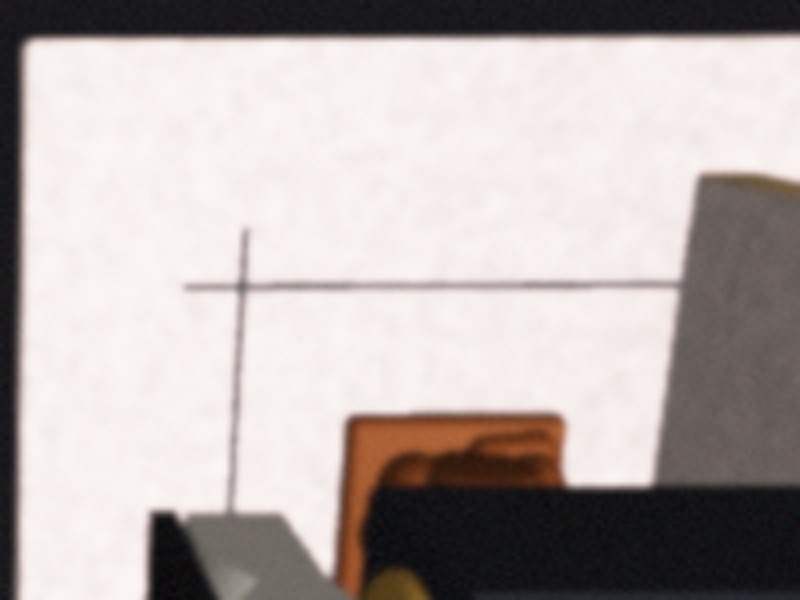

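Now the pencil line disappears right at wall B's foot, near (683,286). I'll check the end by ray differences and go to wall A.

```bash
python3 - <<'E'
from h import *
i=r.camera_info("wrist"); p=np.array([(243,286),(683,284),(699,177),(655,485),(231,500),(22,38)])/4+[330,110]
print(loc(ray(i,p,.018)*1000).round(2))
E
```

```text
[[ -73.98  -52.6 ]
 [ -74.01   57.41]
 [-100.69   57.58]
 [ -20.71   57.61]
 [ -17.05  -52.59]
 [-134.47 -108.64]]
```

Request:
{"op": "play_rows", "data": {
  "rows": [
    [[0.4, -0.008, -0.03, -0.002, -0.06], [0.4, -0.018, -0.06, -0.004, -0.12], [0.4, -0.028, -0.09, -0.007, -0.18], [0.4, -0.038, -0.12, -0.01, -0.24], [0.4, -0.048, -0.15, -0.012, -0.3], [0.4, -0.058, -0.18, -0.015, -0.36], [0.4, -0.067, -0.205, -0.018, -0.4], [0.4, -0.0765, -0.231, -0.018, -0.4285]]
  ]
}}

```text
time_s: 16.15
tcp_pos: [0.5359, -0.2228, 0.2]
eef_rot: [-180.0, -0.0, -135.6]
contact_force: [0.8, 0.8, 0.3]
gripper_width: 0.0525
gripper_force: 0.0
```

Request:
{"op": "play_rows", "data": {
  "rows": [
    [[0.4, 0.007, -0.03, 0.005, -0.06], [0.4, 0.014, -0.06, 0.01, -0.12], [0.4, 0.021, -0.09, 0.015, -0.18], [0.4, 0.028, -0.12, 0.02, -0.24], [0.4, 0.036, -0.16, 0.026, -0.3], [0.4, 0.044, -0.2, 0.032, -0.36], [0.4, 0.054, -0.2345, 0.04, -0.4177], [0.4, 0.054, -0.2345, 0.04, -0.4177]]
  ]
}}

```text
time_s: 16.82
tcp_pos: [0.5987, -0.327, 0.1779]
eef_rot: [179.9, -0.0, -99.6]
contact_force: [-0.1, -0.3, -0.1]
gripper_width: 0.0526
gripper_force: 0.0
```

```bash
python3 - <<'E'
from h import *
a=avg(5);print(a.round(2))
i=r.camera_info("top");b=r.capture("top")[:,:,::-1].copy();cv2.imwrite("pics/top5.png",b);wood("top",b,i,.118);pencil("top",b,i,(536,23.4,7.4))
plan((596.4,-328.7,66,-100.1),start=a)
i=r.camera_info("wrist");b=r.capture("wrist")[:,:,::-1].copy();cv2.imwrite("pics/w6.png",b);h=cv2.cvtColor(b,cv2.COLOR_BGR2HSV)
for c in cv2.findContours(cv2.inRange(h,(14,60,140),(28,160,255)),0,1)[0]:
    if cv2.contourArea(c)>200: print(c[:,0].min(0),c[:,0].max(0),rect(ray(i,c[:,0],.1)), (ray(i,cv2.boxPoints(cv2.minAreaRect(c)),.1)*1000).round(1)[:,:2].tolist())
E
```

```text
std [0.19 0.39 0.72 0.03]
[ 597.65 -325.24  179.3   -99.94]
top centre [-5.  60.2] corners [[-105.69999694824219, 68.5999984741211], [-105.69999694824219, 51.599998474121094], [95.80000305175781, 51.79999923706055], [95.80000305175781, 68.80000305175781]]
top {'x+': (np.float64(0.68), np.float64(-0.15), 25), 'x-': (np.float64(-0.68), np.float64(0.04), 25), 'y+': (np.float64(2.87), np.float64(0.09), 25), 'y-': (np.float64(-0.81), np.float64(-0.06), 25)}
[ 596.4 -328.7   66.  -100.1] -> [0.0072, 0.0013, 0.2266, 0.0019] rows>= 2.7
[201 322] [590 337] (array([ 548.8, -210.6]), array([319.9,  14.1]), -9.9) [[703.9, -244.9], [393.0, -190.6], [392.4, -176.1], [707.6, -231.2]]
[423 253] [443 313] (array([ 515.6, -247. ]), array([53. , 15.8]), 84.9) [[521.1, -274.3], [506.0, -271.7], [509.9, -219.4], [525.7, -222.2]]
[185 253] [208 313] (array([ 699.3, -278.8]), array([52.8, 16.8]), 70.8) [[716.6, -256.4], [698.4, -306.0], [682.5, -301.6], [699.9, -251.7]]
[582 155] [639 226] (array([ 382.6, -297.4]), array([53.8, 40.5]), -85.7) [[403.9, -329.7], [364.2, -322.8], [360.1, -268.3], [402.1, -275.7]]
[556 142] [639 233] (array([ 398.9, -308.9]), array([69. , 43.1]), 64.1) [[431.2, -294.7], [398.8, -354.4], [364.5, -330.5], [395.0, -267.7]]
[273  55] [327 267] (array([ 602.6, -354. ]), array([152. ,  36.2]), 79.2) [[639.4, -283.9], [604.8, -432.0], [570.6, -425.2], [599.2, -275.8]]
```

```bash
python3 - <<'E'
from h import *
i=r.camera_info("top");b=cv2.imread("pics/top5.png");a=np.radians(7.4)
def samp(x,y,z):
    X=np.c_[B0[0]+np.cos(a)*x-np.sin(a)*y,B0[1]+np.sin(a)*x+np.cos(a)*y,np.full(len(x),z)]/1000
    u=proj(i,X).astype(np.float32);return cv2.remap(b,u[:,:1],u[:,1:],1)[:,0]
for s in(-1,1):
    x=s*np.arange(86,114,2.)
    for z,y in((118,60.),):
        print([(int(p),*map(int,q)) for p,q in zip(x,samp(x,np.full(len(x),y),z))])
y=np.arange(44,76,2.);print([(int(p),*map(int,q)) for p,q in zip(y,samp(np.zeros(len(y)),y,118))])
# ends of wall A now vs at start, for scale
plan()
E
```

```text
[(-86, 157, 219, 243), (-88, 156, 219, 243), (-90, 156, 219, 243), (-92, 156, 219, 243), (-94, 157, 220, 243), (-96, 157, 220, 243), (-98, 155, 219, 243), (-100, 157, 219, 244), (-102, 148, 208, 234), (-104, 86, 122, 145), (-106, 69, 99, 118), (-108, 110, 133, 152), (-110, 242, 245, 250), (-112, 247, 249, 253)]
[(86, 154, 216, 241), (88, 154, 216, 241), (90, 154, 216, 241), (92, 154, 216, 241), (94, 156, 217, 241), (96, 177, 222, 242), (98, 230, 234, 243), (100, 244, 246, 251), (102, 243, 245, 251), (104, 241, 243, 249), (106, 221, 224, 233), (108, 48, 45, 46), (110, 42, 39, 40), (112, 40, 38, 39)]
[(44, 242, 245, 250), (46, 222, 225, 234), (48, 158, 162, 174), (50, 108, 114, 122), (52, 115, 134, 151), (54, 143, 191, 216), (56, 162, 224, 246), (58, 158, 220, 244), (60, 155, 217, 242), (62, 152, 214, 239), (64, 150, 211, 238), (66, 139, 199, 232), (68, 95, 150, 200), (70, 66, 122, 186), (72, 67, 126, 196), (74, 69, 131, 202)]
now [ 597.5 -325.1  180.6  -99.9] rp [-179.96    0.  ] t 17.17 F [-0.   0.  -0.1] w 52.3 q [-12.  23.  -2.  -0. -65.   2.]
```

```bash
python3 - <<'E'
from h import *
i=r.camera_info("wrist");b=cv2.imread("pics/w6.png");h=cv2.cvtColor(b,cv2.COLOR_BGR2HSV)
m=cv2.inRange(h,(14,60,140),(28,160,255))
for y in (50,54,55,56,57,60,80,120,160,200,230):
    x=np.where(m[y,240:360])[0]+240
    if len(x): print(y,x.min(),x.max(),(ray(i,[(x.min(),y),(x.max(),y),(x.mean(),y)],.1)*1000).round(1)[:,:2].tolist())
print(h[150,265:340:3].tolist())
E
```

```text
55 307 324 [[583.6, -427.7], [572.6, -425.8], [577.9, -426.7]]
56 304 326 [[585.7, -427.4], [571.4, -424.9], [578.6, -426.2]]
57 303 327 [[586.4, -426.9], [570.9, -424.2], [581.0, -426.0]]
60 303 303 [[586.8, -425.1], [586.8, -425.1], [586.8, -425.1]]
80 303 303 [[589.0, -412.9], [589.0, -412.9], [589.0, -412.9]]
120 273 304 [[614.0, -390.9], [593.0, -387.3], [603.8, -389.2]]
160 274 304 [[618.9, -363.8], [597.9, -360.1], [608.4, -362.0]]
200 276 304 [[623.4, -334.8], [603.2, -331.3], [613.3, -333.0]]
230 276 326 [[628.1, -312.0], [591.1, -305.5], [616.9, -310.0]]
[[130, 22, 70], [116, 26, 69], [133, 27, 67], [17, 150, 248], [24, 123, 255], [25, 115, 255], [25, 110, 255], [25, 115, 255], [26, 114, 255], [25, 116, 255], [24, 124, 255], [23, 126, 255], [23, 129, 255], [26, 70, 255], [30, 8, 255], [30, 8, 255], [30, 7, 255], [30, 5, 255], [30, 4, 255], [30, 4, 255], [28, 12, 255], [168, 16, 80], [124, 26, 69], [132, 36, 70], [129, 25, 70]]
```

Request:
{"op": "play_rows", "data": {
  "rows": [
    [[0.4, 0.004, 0.001, 0, 0], [0.4, 0.007, 0.0015, 0.03, 0], [0.4, 0.007, 0.0015, 0.08, 0], [0.4, 0.007, 0.0015, 0.13, 0], [0.4, 0.007, 0.0015, 0.18, 0], [0.4, 0.007, 0.0015, 0.215, 0], [0.4, 0.007, 0.0015, 0.228, 0], [0.4, 0.007, 0.0015, 0.228, 0]]
  ]
}}

```text
time_s: 17.83
tcp_pos: [0.595, -0.3288, 0.0645]
eef_rot: [179.8, 0.0, -99.9]
contact_force: [-0.0, -0.1, -0.0]
gripper_width: 0.0527
gripper_force: 0.0
```

Request:
{"op": "play_rows", "data": {
  "rows": [
    [[0.4, 0, 0, 0, 0], [0.6, 0, 0, 0, 0], [0.8, 0, 0, 0, 0], [0.95, 0, 0, 0, 0], [0.95, 0, 0, 0, 0], [0.95, 0, 0, 0, 0], [0.95, 0, 0, 0, 0], [0.95, 0, 0, 0, 0]]
  ],
  "squeeze": 45
}}

```text
time_s: 18.5
tcp_pos: [0.5962, -0.3292, 0.0662]
eef_rot: [-180.0, -0.0, -99.9]
contact_force: [-0.1, -0.3, 1.4]
gripper_width: 0.0148
gripper_force: 45.0
```

```bash
python3 - <<'E'
from h import *
a=avg(3);print(a.round(2));plan((596,-328,200,-100),(585,-180,210,-135),(545.5,-40.5,210,-172.6),(545.5,-40.5,112,-172.6))
E
```

```text
std [0.01 0.01 0.   0.  ]
[ 596.18 -329.22   66.26  -99.9 ]
now [ 596.2 -329.2   66.3  -99.9] rp [-179.99   -0.  ] t 18.65 F [-0.5  0.3  1.1] w 14.9 q [-13.  28.  -9.   0. -52.   3.]
[ 596. -328.  200. -100.] -> [-0.0024, 0.0008, -0.2675, 0.0012] rows>= 3.2
[ 585. -180.  210. -135.] -> [-0.2877, 0.0731, -0.02, 0.4072] rows>= 4.9
[ 545.5  -40.5  210.  -172.6] -> [-0.1414, 0.2531, -0.0, 0.4375] rows>= 5.3
[ 545.5  -40.5  112.  -172.6] -> [-0.0, 0.0, 0.196, -0.0] rows>= 2.4
```

Request:
{"op": "play_rows", "data": {
  "rows": [
    [[0.95, 0, 0, -0.01, 0], [0.95, 0, 0, -0.04, 0], [0.95, 0, 0, -0.09, 0], [0.95, 0, 0, -0.14, 0], [0.95, 0, 0, -0.19, 0], [0.95, 0, 0, -0.23, 0], [0.95, 0, 0, -0.26, 0], [0.95, -0.0024, 0.001, -0.2675, 0.001]]
  ]
}}

```text
time_s: 19.32
tcp_pos: [0.5967, -0.3285, 0.2029]
eef_rot: [-179.8, -0.0, -100.0]
contact_force: [0.3, -1.1, -1.1]
gripper_width: 0.0147
gripper_force: 45.0
```

Request:
{"op": "play_rows", "data": {
  "rows": [
    [[0.95, -0.02, 0.005, -0.002, 0.03], [0.95, -0.06, 0.015, -0.005, 0.08], [0.95, -0.1, 0.025, -0.008, 0.14], [0.95, -0.14, 0.036, -0.01, 0.2], [0.95, -0.18, 0.046, -0.012, 0.26], [0.95, -0.22, 0.056, -0.015, 0.32], [0.95, -0.26, 0.066, -0.018, 0.37], [0.95, -0.288, 0.073, -0.02, 0.407]]
  ]
}}

```text
time_s: 19.98
tcp_pos: [0.5838, -0.178, 0.2086]
eef_rot: [179.9, -0.0, -135.2]
contact_force: [1.0, 0.6, -3.3]
gripper_width: 0.0149
gripper_force: 45.0
```

Request:
{"op": "play_rows", "data": {
  "rows": [
    [[0.95, -0.02, 0.037, 0, 0.062], [0.95, -0.04, 0.074, 0, 0.124], [0.95, -0.06, 0.11, 0, 0.186], [0.95, -0.08, 0.147, 0, 0.25], [0.95, -0.1, 0.184, 0, 0.31], [0.95, -0.12, 0.22, 0, 0.37], [0.95, -0.135, 0.247, 0, 0.42], [0.95, -0.14, 0.2564, 0, 0.4375]]
  ]
}}

```text
time_s: 20.65
tcp_pos: [0.5422, -0.0379, 0.2087]
eef_rot: [180.0, -0.1, -172.8]
contact_force: [-0.5, -0.0, -3.0]
gripper_width: 0.0145
gripper_force: 45.0
```

Request:
{"op": "play_rows", "data": {
  "rows": [
    [[0.95, 0, 0, 0, 0], [0.95, 0, 0, 0.02, 0], [0.95, 0, 0, 0.06, 0], [0.95, 0, 0, 0.11, 0], [0.95, 0, 0, 0.16, 0], [0.95, 0, 0, 0.19, 0], [0.95, 0, 0, 0.2, 0], [0.95, 0, 0, 0.2, 0]]
  ]
}}

```text
time_s: 21.32
tcp_pos: [0.5423, -0.0406, 0.1076]
eef_rot: [-180.0, -0.2, -172.6]
contact_force: [1.0, 0.1, -2.5]
gripper_width: 0.0146
gripper_force: 45.0
```

```bash
python3 - <<'E'
from h import *
avg(4);a=avg(3);print(a.round(2));plan((543.8,-39.9,87,-172.6),start=a)
E
```

```text
std [0.46 0.23 0.69 0.  ]
std [0.11 0.03 0.06 0.  ]
[ 544.25  -39.59  110.87 -172.55]
[ 543.8  -39.9   87.  -172.6] -> [0.001, -0.0005, 0.0477, 0.0006] rows>= 0.6
```

Request:
{"op": "play_rows", "data": {
  "rows": [
    [[0.95, 0.001, -0.0005, 0.01, 0.0005], [0.95, 0.001, -0.0005, 0.025, 0.0005], [0.95, 0.001, -0.0005, 0.038, 0.0005], [0.95, 0.001, -0.0005, 0.046, 0.0005], [0.95, 0.001, -0.0005, 0.0488, 0.0005], [0.95, 0.001, -0.0005, 0.0488, 0.0005], [0.95, 0.001, -0.0005, 0.0488, 0.0005], [0.95, 0.001, -0.0005, 0.0488, 0.0005]]
  ]
}}

```text
time_s: 22.33
tcp_pos: [0.5433, -0.0399, 0.0855]
eef_rot: [-180.0, 0.0, -172.6]
contact_force: [0.2, 0.2, -3.6]
gripper_width: 0.0149
gripper_force: 45.0
```

```bash
python3 - <<'E'
from h import *
avg(2);a=avg(3);print(a.round(2));plan((543.8,-39.9,84.3,-172.6),start=a)
E
```

```text
std [0.03 0.01 0.   0.  ]
std [0.05 0.01 0.03 0.  ]
[ 543.24  -39.95   85.57 -172.6 ]
[ 543.8  -39.9   84.3 -172.6] -> [-0.0011, -0.0, 0.0025, -0.0] rows>= 0.0
```

Request:
{"op": "play_rows", "data": {
  "rows": [
    [[0.95, -0.0011, 0, 0, 0], [0.95, -0.0011, 0, 0.001, 0], [0.95, -0.0011, 0, 0.002, 0], [0.95, -0.0011, 0, 0.003, 0], [0.95, -0.0011, 0, 0.003, 0], [0.95, -0.0011, 0, 0.003, 0], [0.95, -0.0011, 0, 0.003, 0], [0.95, -0.0011, 0, 0.003, 0]]
  ]
}}

```text
time_s: 23.25
tcp_pos: [0.5437, -0.0399, 0.0842]
eef_rot: [-180.0, 0.0, -172.6]
contact_force: [-2.6, 0.6, 3.7]
gripper_width: 0.015
gripper_force: 45.0
```

Request:
{"op": "play_rows", "data": {
  "rows": [
    [[0.95, 0, 0, 0, 0], [0.85, 0, 0, 0, 0], [0.75, 0, 0, 0, 0], [0.65, 0, 0, 0, 0], [0.65, 0, 0, 0, 0], [0.65, 0, 0, -0.02, 0], [0.65, 0, 0, -0.06, 0], [0.65, 0, 0, -0.12, 0]]
  ]
}}

```text
time_s: 23.92
tcp_pos: [0.5421, -0.0402, 0.1429]
eef_rot: [-180.0, -0.3, -172.6]
contact_force: [1.2, -0.4, -0.4]
gripper_width: 0.0305
gripper_force: 0.0
```

Request:
{"op": "play_rows", "data": {
  "rows": [
    [[0.65, 0, 0, -0.06, 0], [0.6, 0, 0, -0.12, 0], [0.5, 0.02, 0.06, -0.14, 0], [0.4, 0.04, 0.13, -0.14, 0], [0.4, 0.06, 0.2, -0.14, 0], [0.4, 0.08, 0.27, -0.14, 0], [0.4, 0.09, 0.34, -0.14, 0], [0.4, 0.09, 0.39, -0.14, 0]]
  ]
}}

```text
time_s: 24.58
tcp_pos: [0.4727, 0.1497, 0.2152]
eef_rot: [179.9, 0.1, -172.6]
contact_force: [0.2, -0.4, -0.6]
gripper_width: 0.0527
gripper_force: 0.0
```

```bash
python3 - <<'E'
from h import *
avg(3)
i=r.camera_info("wrist");P=proj(i,np.array([[544,-32,18],[445,-50,18],[640,-20,18],[528,79,18]])/1000);print(P.round())
zoom("wrist","c6",100,420,60,300);plan()
np.save("i6.npy",i,allow_pickle=True)
i=r.camera_info("top");b=r.capture("top")[:,:,::-1].copy();wood("top",b,i,.118)
E
```

```text
std [0.1  1.29 0.19 0.04]
[[140. 220.]
 [123. 127.]
 [151. 298.]
 [242. 219.]]
now [ 473.8  148.3  214.5 -172.5] rp [1.7999e+02 3.0000e-02] t 24.78 F [ 0.5 -0.6 -0. ] w 52.7 q [  40.    4.  -22.    0.  -64. -123.]
top centre [-83.9  60.2] corners [[-105.69999694824219, 68.5999984741211], [-105.69999694824219, 51.70000076293945], [-62.099998474121094, 51.79999923706055], [-62.20000076293945, 68.69999694824219]]
top centre [66.3 59.6] corners [[36.29999923706055, 52.599998474121094], [94.9000015258789, 48.5], [96.19999694824219, 66.5999984741211], [37.599998474121094, 70.69999694824219]]
top centre [ -2.3 -64.9] corners [[-102.19999694824219, -73.4000015258789], [97.5, -73.4000015258789], [97.5, -56.400001525878906], [-102.19999694824219, -56.400001525878906]]
```

View pics/c6.png

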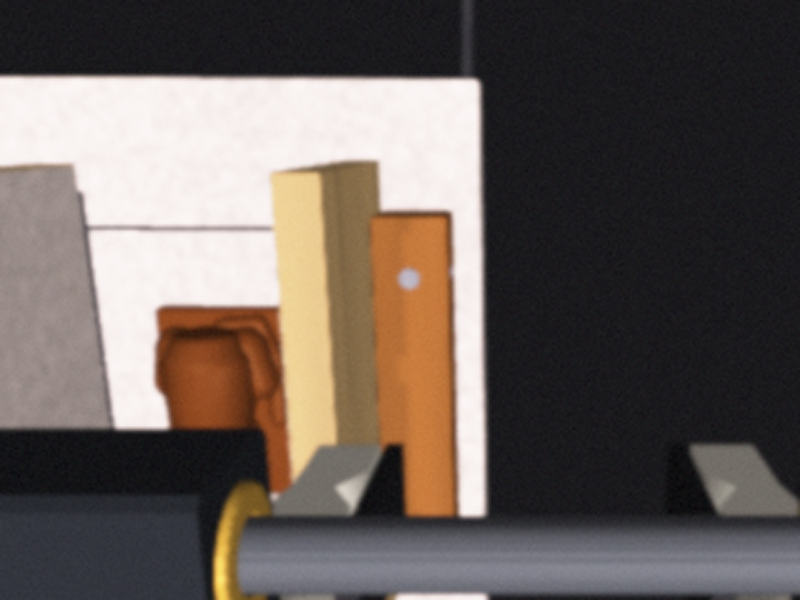

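The view shows wall A's foot along its pencil line (thin dark line touching the foot from (80,192) to (110,428)) and wall B upright with the cat untouched. Both long walls are good, so on to the far short wall.

```bash
python3 - <<'E'
from h import *
plan((540,237,205,-135),(607,326,180,-97.8))
E
```

```text
now [ 473.9  147.6  214.3 -172.6] rp [-1.8e+02  1.0e-02] t 24.83 F [-0.1  0.   0.2] w 52.6 q [  40.    4.  -22.    0.  -64. -123.]
[ 540.  237.  205. -135.] -> [-0.1543, 0.1602, 0.0186, -0.4371] rows>= 5.2
[607.  326.  180.  -97.8] -> [-0.2206, 0.0311, 0.05, -0.4328] rows>= 5.2
```

Request:
{"op": "play_rows", "data": {
  "rows": [
    [[0.4, -0.02, 0.02, 0.002, -0.055], [0.4, -0.04, 0.04, 0.004, -0.11], [0.4, -0.06, 0.06, 0.007, -0.17], [0.4, -0.08, 0.08, 0.01, -0.23], [0.4, -0.1, 0.1, 0.012, -0.29], [0.4, -0.12, 0.12, 0.015, -0.35], [0.4, -0.14, 0.14, 0.018, -0.4], [0.4, -0.154, 0.16, 0.019, -0.437]]
  ]
}}

```text
time_s: 25.5
tcp_pos: [0.5411, 0.236, 0.2041]
eef_rot: [-180.0, -0.0, -134.9]
contact_force: [0.2, -0.0, -0.4]
gripper_width: 0.0525
gripper_force: 0.0
```

Request:
{"op": "play_rows", "data": {
  "rows": [
    [[0.4, -0.03, 0.004, 0.006, -0.06], [0.4, -0.06, 0.008, 0.012, -0.12], [0.4, -0.09, 0.012, 0.02, -0.18], [0.4, -0.12, 0.016, 0.027, -0.24], [0.4, -0.15, 0.02, 0.035, -0.31], [0.4, -0.19, 0.026, 0.044, -0.38], [0.4, -0.2206, 0.031, 0.05, -0.433], [0.4, -0.2206, 0.031, 0.05, -0.433]]
  ]
}}

```text
time_s: 26.17
tcp_pos: [0.6087, 0.3259, 0.1777]
eef_rot: [179.9, -0.1, -97.6]
contact_force: [0.4, -1.0, -0.2]
gripper_width: 0.0529
gripper_force: 0.0
```

```bash
cat >> h.py <<'E'
def rowscan(name,i,rows,z=.1):
    b=cv2.imread(name);h=cv2.cvtColor(b,cv2.COLOR_BGR2HSV)
    m=((h[...,2]>225)&(h[...,1]<140))
    for y in rows:
        x=np.where(m[y,260:370])[0]+260
        if len(x): print(y,x.min(),x.max(),(ray(i,[(x.min(),y),(x.max(),y)],z)*1000).round(1)[:,:2].tolist())
E
python3 - <<'E'
from h import *
avg(4);a=avg(2);print(a.round(2))
i=r.camera_info("wrist");cv2.imwrite("pics/w7.png",r.capture("wrist")[:,:,::-1])
rowscan("pics/w7.png",i,range(60,235,8))
plan((607,327,66,-97.8),start=a)
E
```

```text
std [0.29 0.23 0.52 0.04]
std [0.   0.13 0.09 0.01]
[607.11 324.79 179.85 -97.94]
140 308 323 [[603.9, 276.4], [593.6, 277.8]]
148 305 326 [[606.8, 281.6], [592.2, 283.6]]
156 304 326 [[608.3, 287.0], [592.9, 289.2]]
164 276 327 [[628.8, 289.9], [593.0, 294.9]]
172 276 327 [[629.8, 295.5], [593.7, 300.6]]
180 276 326 [[630.8, 301.3], [595.2, 306.2]]
188 277 326 [[631.0, 307.2], [595.9, 312.1]]
196 277 326 [[632.0, 313.1], [596.7, 318.0]]
204 277 326 [[633.0, 319.0], [597.5, 324.0]]
212 277 326 [[634.1, 325.1], [598.3, 330.1]]
220 278 326 [[634.3, 331.3], [599.1, 336.2]]
228 305 325 [[615.4, 340.3], [600.6, 342.3]]
[607.  327.   66.  -97.8] -> [-0.0043, 0.0008, 0.2277, -0.0016] rows>= 2.7
```

View pics/w7.png

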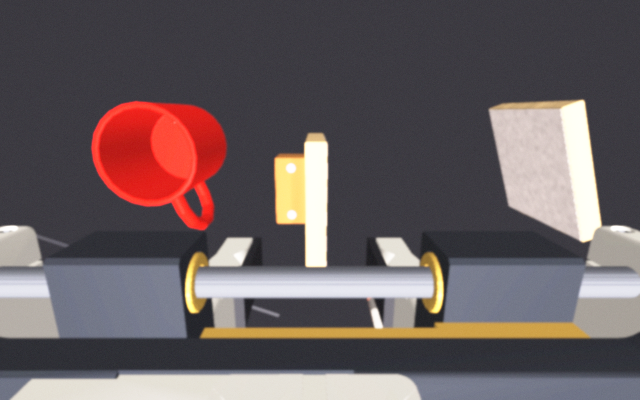

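The wrist view shows the short wall centred between the fingers (top edge at x 305–326). The mug handle near (207,225) clears the left finger by about 30 mm. Descending and gripping.

Request:
{"op": "play_rows", "data": {
  "rows": [
    [[0.55, -0.002, 0.001, 0, 0], [0.55, -0.0043, 0.001, 0.03, -0.0016], [0.55, -0.0043, 0.001, 0.08, -0.0016], [0.55, -0.0043, 0.001, 0.13, -0.0016], [0.55, -0.0043, 0.001, 0.18, -0.0016], [0.55, -0.0043, 0.001, 0.215, -0.0016], [0.55, -0.0043, 0.001, 0.228, -0.0016], [0.55, -0.0043, 0.001, 0.228, -0.0016]]
  ]
}}

```text
time_s: 27.18
tcp_pos: [0.6059, 0.3273, 0.0638]
eef_rot: [179.9, -0.1, -97.7]
contact_force: [0.1, 0.6, -0.2]
gripper_width: 0.0396
gripper_force: 0.0
```

Request:
{"op": "play_rows", "data": {
  "rows": [
    [[0.55, 0, 0, 0, 0], [0.6, 0, 0, 0, 0], [0.8, 0, 0, 0, 0], [0.95, 0, 0, 0, 0], [0.95, 0, 0, 0, 0], [0.95, 0, 0, 0, 0], [0.95, 0, 0, 0, 0], [0.95, 0, 0, 0, 0]]
  ],
  "squeeze": 40
}}

```text
time_s: 27.85
tcp_pos: [0.607, 0.3281, 0.0659]
eef_rot: [-180.0, 0.0, -97.7]
contact_force: [-2.1, -0.3, 2.9]
gripper_width: 0.0151
gripper_force: 40.0
```

```bash
python3 - <<'E'
from h import *
a=avg(3);print(a.round(2));plan((607,327,230,-97.8),(618,32.7,230,-82.6),(618,32.7,112,-82.6),start=a)
E
```

```text
std [0.01 0.01 0.01 0.  ]
[606.98 328.16  65.93 -97.69]
[607.  327.  230.  -97.8] -> [0.0023, -0.0003, -0.3281, 0.0013] rows>= 3.9
[618.   32.7 230.  -82.6] -> [0.5802, -0.1017, -0.0, -0.1769] rows>= 7.1
[618.   32.7 112.  -82.6] -> [0.0, -0.0, 0.236, -0.0] rows>= 2.8
```

Request:
{"op": "play_rows", "data": {
  "rows": [
    [[0.95, 0, 0, -0.01, 0], [0.95, 0, 0, -0.05, 0], [0.95, 0, 0, -0.1, 0], [0.95, 0, 0, -0.16, 0], [0.95, 0, 0, -0.22, 0], [0.95, 0, 0, -0.28, 0], [0.95, 0, 0, -0.32, 0], [0.95, 0, 0, -0.328, 0]]
  ]
}}

```text
time_s: 28.67
tcp_pos: [0.6084, 0.3288, 0.2343]
eef_rot: [-179.7, 0.2, -97.7]
contact_force: [-0.3, 0.6, -0.4]
gripper_width: 0.0147
gripper_force: 40.0
```

Request:
{"op": "play_rows", "data": {
  "rows": [
    [[0.95, 0.06, -0.01, 0, -0.02], [0.95, 0.135, -0.024, 0, -0.04], [0.95, 0.21, -0.037, 0, -0.065], [0.95, 0.285, -0.05, 0, -0.09], [0.95, 0.36, -0.063, 0, -0.11], [0.95, 0.435, -0.076, 0, -0.135], [0.95, 0.51, -0.09, 0, -0.16], [0.95, 0.578, -0.1015, 0, -0.177]]
  ]
}}

```text
time_s: 29.33
tcp_pos: [0.6177, 0.0327, 0.2285]
eef_rot: [179.9, -0.0, -82.4]
contact_force: [-0.4, 0.9, -1.0]
gripper_width: 0.0149
gripper_force: 40.0
```

Request:
{"op": "play_rows", "data": {
  "rows": [
    [[0.95, 0, 0, 0, 0], [0.95, 0, 0, 0, 0], [0.95, 0, 0, 0.02, 0], [0.95, 0, 0, 0.04, 0], [0.95, 0, 0, 0.06, 0], [0.95, 0, 0, 0.06, 0], [0.95, 0, 0, 0.06, 0], [0.95, 0, 0, 0.06, 0]]
  ]
}}

```text
time_s: 30.0
tcp_pos: [0.6186, 0.0354, 0.1992]
eef_rot: [180.0, -0.0, -82.4]
contact_force: [0.5, 0.5, -1.3]
gripper_width: 0.0148
gripper_force: 40.0
```

```bash
python3 - <<'E'
from h import *
avg(3);a=avg(3);print(a.round(2));plan((617.9,33.8,150,-82.6),start=a)
E
```

```text
std [0.02 0.08 0.12 0.01]
std [0.04 0.05 0.04 0.01]
[618.71  34.98 199.88 -82.47]
[617.9  33.8 150.  -82.6] -> [0.0021, 0.0019, 0.0998, 0.0015] rows>= 1.2
```

Request:
{"op": "play_rows", "data": {
  "rows": [
    [[0.95, 0.002, 0.0019, 0, 0.0015], [0.95, 0.002, 0.0019, 0.01, 0.0015], [0.95, 0.002, 0.0019, 0.03, 0.0015], [0.95, 0.002, 0.0019, 0.05, 0.0015], [0.95, 0.002, 0.0019, 0.07, 0.0015], [0.95, 0.002, 0.0019, 0.09, 0.0015], [0.95, 0.002, 0.0019, 0.1, 0.0015], [0.95, 0.002, 0.0019, 0.1, 0.0015]]
  ]
}}

```text
time_s: 30.97
tcp_pos: [0.6167, 0.0335, 0.1473]
eef_rot: [179.8, -0.0, -82.6]
contact_force: [-1.4, -0.8, -1.5]
gripper_width: 0.0147
gripper_force: 40.0
```

```bash
python3 - <<'E'
from h import *
avg(2);a=avg(2);print(a.round(2),r.get_state()["contact_force"].round(1));plan((617.9,33.8,87,-82.6),start=a)
zoom("wrist","c7",200,440,40,220)
E
```

```text
std [0.24 0.06 0.41 0.  ]
std [0.04 0.01 0.13 0.  ]
[618.06  33.76 149.8  -82.6 ] [-0.3 -0.1 -0.6]
[617.9  33.8  87.  -82.6] -> [-0.0001, 0.0003, 0.1256, -0.0] rows>= 1.5
```

View pics/c7.png

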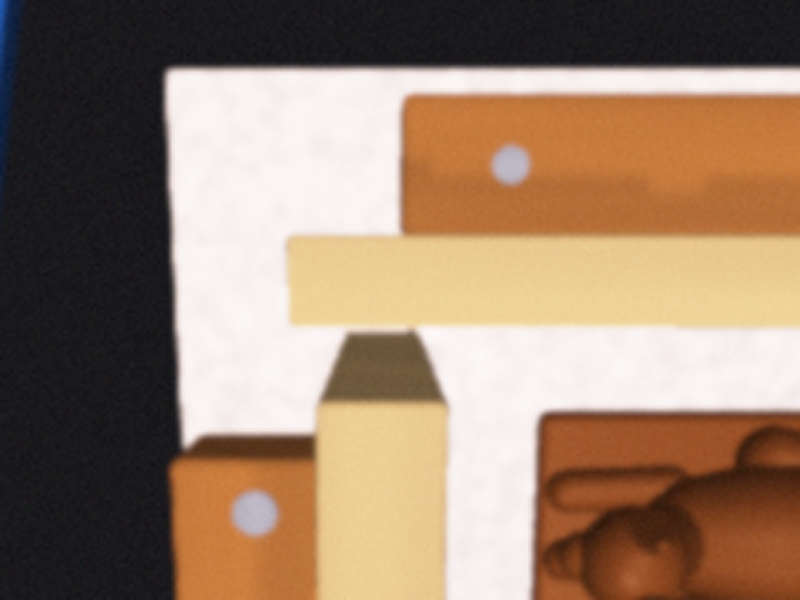

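The view shows the far short wall lowered part-way, its end at rows 332–402 just clear of wall A's inner edge at row 325. I'll compute the gap.

```bash
python3 - <<'E'
from h import *
i=r.camera_info("wrist")
for u,v,z in((380,325,.118),(380,332,.0838),(380,402,.1838),(320,402,.1838),(446,402,.1838)):
    print(loc(ray(i,[((u+.5)/3.3333-.5+200,(v+.5)/3.3333-.5+40)],z)*1000,(536.2,22.1,7.4)).round(1))
E
```

```text
[[ 83.  -52.8]]
[[ 83.1 -49. ]]
[[ 82.9 -49.3]]
[[ 89.6 -49.3]]
[[ 75.6 -49.3]]
```

Request:
{"op": "play_rows", "data": {
  "rows": [
    [[0.95, 0.001, 0.0003, 0, 0], [0.95, 0.001, 0.0003, 0.02, 0], [0.95, 0.001, 0.0003, 0.05, 0], [0.95, 0.001, 0.0003, 0.08, 0], [0.95, 0.001, 0.0003, 0.105, 0], [0.95, 0.001, 0.0003, 0.12, 0], [0.95, 0.001, 0.0003, 0.1265, 0], [0.95, 0.001, 0.0003, 0.1265, 0]]
  ]
}}

```text
time_s: 31.88
tcp_pos: [0.6172, 0.0331, 0.0853]
eef_rot: [179.9, -0.0, -82.6]
contact_force: [0.2, -0.2, -1.5]
gripper_width: 0.0148
gripper_force: 40.0
```

```bash
python3 - <<'E'
from h import *
avg(3);a=avg(2);print(a.round(2),r.get_state()["contact_force"].round(1));plan((617.9,33.3,84,-82.6),start=a)
E
```

```text
std [0.2  0.07 0.34 0.  ]
std [0.03 0.01 0.01 0.  ]
[618.12  33.34  86.99 -82.61] [ 0.2  0.5 -1.9]
[617.9  33.3  84.  -82.6] -> [0.0, 0.0004, 0.006, -0.0001] rows>= 0.1
```

Lower, release, rise, and move towards the near short wall.

Request:
{"op": "play_rows", "data": {
  "rows": [
    [[0.95, 0, 0.0004, 0.002, 0], [0.95, 0, 0.0004, 0.004, 0], [0.95, 0, 0.0004, 0.006, 0], [0.95, 0, 0.0004, 0.0065, 0], [0.95, 0, 0.0004, 0.0065, 0], [0.95, 0, 0.0004, 0.0065, 0], [0.95, 0, 0.0004, 0.0065, 0], [0.95, 0, 0.0004, 0.0065, 0]]
  ]
}}

```text
time_s: 32.8
tcp_pos: [0.6175, 0.0332, 0.0839]
eef_rot: [-180.0, -0.0, -82.6]
contact_force: [-2.6, 0.7, 5.6]
gripper_width: 0.0144
gripper_force: 40.0
```

Request:
{"op": "play_rows", "data": {
  "rows": [
    [[0.95, 0, 0, 0, 0], [0.85, 0, 0, 0, 0], [0.75, 0, 0, 0, 0], [0.65, 0, 0, 0, 0], [0.65, 0, 0, 0, 0], [0.65, 0, 0, -0.03, 0], [0.65, 0, 0, -0.08, 0], [0.65, 0, 0, -0.15, 0]]
  ]
}}

```text
time_s: 33.47
tcp_pos: [0.6156, 0.0328, 0.1559]
eef_rot: [179.7, -0.0, -82.6]
contact_force: [0.5, 0.4, -0.1]
gripper_width: 0.0308
gripper_force: 0.0
```

Request:
{"op": "play_rows", "data": {
  "rows": [
    [[0.65, 0, 0, -0.06, 0], [0.65, 0, 0, -0.12, 0], [0.5, -0.01, 0.01, -0.15, 0], [0.4, -0.04, 0.03, -0.15, 0], [0.4, -0.08, 0.05, -0.15, 0], [0.4, -0.14, 0.08, -0.15, 0], [0.4, -0.2, 0.12, -0.15, 0], [0.4, -0.26, 0.16, -0.15, 0]]
  ]
}}

```text
time_s: 34.13
tcp_pos: [0.5205, 0.1525, 0.2326]
eef_rot: [180.0, -0.0, -82.7]
contact_force: [0.3, 1.2, 0.2]
gripper_width: 0.0525
gripper_force: 0.0
```

```bash
python3 - <<'E'
from h import *
avg(3);plan((412.3,325,180,-78.8))
r.capture("wrist")
zoom("scene","c8",250,410,130,280)
zoom("wrist","w8",0,640,0,400)
E
python3 -c "
import cv2,numpy as np
a=cv2.imread('pics/c8.png');b=cv2.imread('pics/w8_full.png')
cv2.imwrite('pics/c9.png',np.hstack([cv2.resize(a,(400,375)),cv2.resize(b[0:260,120:397],(400,375))]))"
```

```text
std [1.17 0.98 0.16 0.08]
now [520.2 153.5 233.4 -82.4] rp [-1.7995e+02  4.0000e-02] t 34.28 F [ 0.5 -0.8  0.4] w 53.0 q [ 37.   8. -16.  -0. -67. -30.]
[412.3 325.  180.  -78.8] -> [-0.3684, 0.1686, 0.1068, -0.042] rows>= 5.0
```

View pics/c9.png

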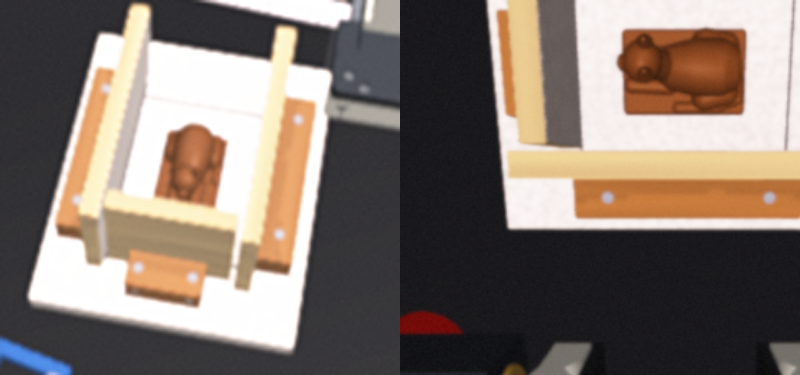

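The views show the far short wall standing between the long walls, batten outward, with the cat clear. Now the near short wall.

Request:
{"op": "play_rows", "data": {
  "rows": [
    [[0.4, -0.03, 0.014, 0, -0.005], [0.4, -0.08, 0.036, 0.01, -0.01], [0.4, -0.13, 0.06, 0.025, -0.015], [0.4, -0.18, 0.083, 0.045, -0.02], [0.4, -0.24, 0.11, 0.065, -0.03], [0.4, -0.3, 0.138, 0.085, -0.04], [0.4, -0.35, 0.16, 0.1, -0.042], [0.4, -0.3684, 0.1686, 0.107, -0.042]]
  ]
}}

```text
time_s: 35.1
tcp_pos: [0.4134, 0.325, 0.1781]
eef_rot: [179.9, -0.0, -79.0]
contact_force: [-0.4, -0.0, -0.8]
gripper_width: 0.0527
gripper_force: 0.0
```

```bash
python3 - <<'E'
from h import *
avg(5);a=avg(2);print(a.round(2))
i=r.camera_info("wrist");cv2.imwrite("pics/w9.png",r.capture("wrist")[:,:,::-1])
rowscan("pics/w9.png",i,list(range(132,150,2))+list(range(156,235,12)))
plan((412.3,324.8,66,-78.9),start=a)
i=r.camera_info("top");b=r.capture("top")[:,:,::-1].copy();cv2.imwrite("pics/top9.png",b);wood("top",b,i,.118);pencil("top",b,i,(536,23.4,7.4))
E
```

```text
std [0.63 0.84 0.61 0.04]
std [0.02 0.01 0.03 0.  ]
[414.93 322.75 179.68 -79.09]
136 309 322 [[428.2, 273.2], [419.4, 271.5]]
138 308 323 [[428.6, 274.6], [418.4, 272.7]]
140 307 323 [[429.1, 276.1], [418.1, 274.0]]
142 306 325 [[429.5, 277.6], [416.5, 275.1]]
144 304 326 [[430.6, 279.2], [415.5, 276.3]]
146 304 326 [[430.4, 280.6], [415.3, 277.7]]
148 304 326 [[430.1, 282.0], [415.0, 279.0]]
156 304 327 [[429.1, 287.5], [413.2, 284.4]]
168 305 356 [[426.9, 295.7], [391.2, 288.9]]
180 305 356 [[425.3, 304.2], [389.3, 297.3]]
192 305 355 [[423.7, 313.0], [388.1, 306.1]]
204 305 354 [[422.0, 321.8], [386.8, 315.1]]
216 305 355 [[420.4, 330.9], [384.1, 323.9]]
228 305 326 [[418.7, 340.1], [403.3, 337.1]]
[412.3 324.8  66.  -78.9] -> [-0.005, 0.0044, 0.2274, -0.0022] rows>= 2.7
top centre [-2.  -0.9] corners [[-105.9000015258789, 70.5999984741211], [-102.4000015258789, -77.0999984741211], [101.80000305175781, -72.4000015258789], [98.4000015258789, 75.4000015258789]]
top {'x+': (np.float64(4.76), np.float64(-0.36), 25), 'x-': (np.float64(-0.71), np.float64(0.01), 24), 'y+': (np.float64(2.83), np.float64(0.08), 25), 'y-': (np.float64(1.61), np.float64(-0.03), 25)}
```

Request:
{"op": "play_rows", "data": {
  "rows": [
    [[0.5, -0.003, 0.002, 0, 0], [0.5, -0.0063, 0.0039, 0.03, -0.002], [0.5, -0.0063, 0.0039, 0.08, -0.002], [0.5, -0.0063, 0.0039, 0.13, -0.002], [0.5, -0.0063, 0.0039, 0.18, -0.002], [0.5, -0.0063, 0.0039, 0.215, -0.002], [0.5, -0.0063, 0.0039, 0.2275, -0.002], [0.5, -0.0063, 0.0039, 0.2275, -0.002]]
  ]
}}

```text
time_s: 36.22
tcp_pos: [0.4111, 0.3254, 0.0644]
eef_rot: [179.9, -0.1, -78.9]
contact_force: [-0.1, -0.8, -0.0]
gripper_width: 0.0438
gripper_force: 0.0
```

Request:
{"op": "play_rows", "data": {
  "rows": [
    [[0.5, 0, 0, 0, 0], [0.6, 0, 0, 0, 0], [0.8, 0, 0, 0, 0], [0.95, 0, 0, 0, 0], [0.95, 0, 0, 0, 0], [0.95, 0, 0, 0, 0], [0.95, 0, 0, 0, 0], [0.95, 0, 0, 0, 0]]
  ]
}}

```text
time_s: 36.88
tcp_pos: [0.4116, 0.3265, 0.0659]
eef_rot: [-180.0, 0.0, -78.8]
contact_force: [-0.8, -0.4, 1.6]
gripper_width: 0.0152
gripper_force: 40.0
```

```bash
python3 - <<'E'
from h import *
a=avg(3);print(a.round(2));plan((412.3,325.8,230,-78.9),(454.3,12.4,230,-82.6),start=a)
E
```

```text
std [0.01 0.01 0.02 0.  ]
[411.64 326.5   65.89 -78.82]
[412.3 325.8 230.  -78.9] -> [0.0016, -0.001, -0.3282, 0.0009] rows>= 3.9
[454.3  12.4 230.  -82.6] -> [0.6312, 0.0382, -0.0, 0.0431] rows>= 7.6
```

Request:
{"op": "play_rows", "data": {
  "rows": [
    [[0.95, 0, 0, -0.01, 0], [0.95, 0, 0, -0.05, 0], [0.95, 0, 0, -0.1, 0], [0.95, 0, 0, -0.16, 0], [0.95, 0, 0, -0.22, 0], [0.95, 0, 0, -0.28, 0], [0.95, 0, 0, -0.32, 0], [0.95, 0.0016, -0.001, -0.328, 0.001]]
  ]
}}

```text
time_s: 37.7
tcp_pos: [0.4132, 0.3269, 0.234]
eef_rot: [-179.7, 0.2, -78.9]
contact_force: [0.8, 0.8, -1.4]
gripper_width: 0.0148
gripper_force: 40.0
```

Request:
{"op": "play_rows", "data": {
  "rows": [
    [[0.95, 0.07, 0.004, 0, 0.005], [0.95, 0.15, 0.009, 0, 0.01], [0.95, 0.23, 0.014, 0, 0.015], [0.95, 0.31, 0.019, 0, 0.02], [0.95, 0.39, 0.024, 0, 0.026], [0.95, 0.47, 0.029, 0, 0.032], [0.95, 0.55, 0.034, 0, 0.038], [0.95, 0.63, 0.038, 0, 0.043]]
  ]
}}

```text
time_s: 38.37
tcp_pos: [0.4531, 0.0109, 0.2291]
eef_rot: [179.9, 0.0, -82.6]
contact_force: [1.4, 0.6, -0.9]
gripper_width: 0.0152
gripper_force: 40.0
```

Request:
{"op": "play_rows", "data": {
  "rows": [
    [[0.95, 0, 0, 0, 0], [0.95, 0, 0, 0, 0], [0.95, 0, 0, 0.02, 0], [0.95, 0, 0, 0.04, 0], [0.95, 0, 0, 0.06, 0], [0.95, 0, 0, 0.06, 0], [0.95, 0, 0, 0.06, 0], [0.95, 0, 0, 0.06, 0]]
  ]
}}

```text
time_s: 39.03
tcp_pos: [0.4542, 0.0135, 0.1996]
eef_rot: [180.0, -0.0, -82.5]
contact_force: [-0.2, -0.4, -1.4]
gripper_width: 0.0146
gripper_force: 40.0
```

```bash
python3 - <<'E'
from h import *
avg(3);a=avg(3);print(a.round(2));plan((454.3,12.2,150,-82.6),start=a)
E
```

```text
std [0.02 0.07 0.08 0.01]
std [0.04 0.06 0.03 0.01]
[454.27  13.08 199.99 -82.59]
[454.3  12.2 150.  -82.6] -> [0.0018, 0.0002, 0.1, 0.0001] rows>= 1.2
```

Request:
{"op": "play_rows", "data": {
  "rows": [
    [[0.95, 0.0018, 0, 0, 0], [0.95, 0.0018, 0, 0.01, 0], [0.95, 0.0018, 0, 0.03, 0], [0.95, 0.0018, 0, 0.05, 0], [0.95, 0.0018, 0, 0.07, 0], [0.95, 0.0018, 0, 0.09, 0], [0.95, 0.0018, 0, 0.1, 0], [0.95, 0.0018, 0, 0.1, 0]]
  ]
}}

```text
time_s: 40.0
tcp_pos: [0.453, 0.0115, 0.1478]
eef_rot: [179.8, -0.0, -82.6]
contact_force: [-0.2, 0.4, -1.5]
gripper_width: 0.0146
gripper_force: 40.0
```

```bash
python3 - <<'E'
from h import *
avg(2);a=avg(2);print(a.round(2),r.get_state()["contact_force"].round(1));plan((454.4,12.2,87,-82.6),start=a)
i=r.camera_info("wrist");b=r.capture("wrist")[:,:,::-1].copy();cv2.imwrite("pics/w10.png",b)
h=cv2.cvtColor(b,cv2.COLOR_BGR2HSV)
for u in(308,314,320):
    print(u,[(v,*map(int,h[v,u])) for v in range(128,170,2)])
for v in(165,180): print([(u,*map(int,h[v,u])) for u in range(286,346,3)])
E
```

```text
std [0.23 0.08 0.33 0.  ]
std [0.06 0.04 0.1  0.  ]
[454.47  12.04 149.89 -82.61] [-0.9 -0.5 -2.1]
[454.4  12.2  87.  -82.6] -> [-0.0003, 0.0001, 0.1258, -0.0001] rows>= 1.5
308 [(128, 21, 96, 237), (130, 20, 93, 239), (132, 21, 93, 241), (134, 21, 95, 240), (136, 21, 92, 240), (138, 19, 88, 235), (140, 15, 84, 151), (142, 17, 124, 105), (144, 16, 113, 106), (146, 17, 118, 102), (148, 18, 115, 106), (150, 17, 120, 113), (152, 17, 114, 110), (154, 17, 118, 106), (156, 18, 114, 103), (158, 17, 117, 142), (160, 18, 109, 220), (162, 19, 99, 232), (164, 19, 99, 234), (166, 19, 100, 233), (168, 19, 99, 233)]
314 [(128, 20, 97, 237), (130, 20, 97, 239), (132, 21, 92, 241), (134, 21, 94, 240), (136, 21, 92, 240), (138, 19, 89, 235), (140, 16, 81, 151), (142, 18, 117, 105), (144, 17, 111, 108), (146, 18, 120, 102), (148, 18, 117, 111), (150, 16, 117, 111), (152, 16, 118, 108), (154, 18, 119, 101), (156, 17, 117, 105), (158, 18, 115, 146), (160, 18, 107, 222), (162, 19, 97, 235), (164, 20, 97, 235), (166, 19, 99, 234), (168, 19, 99, 235)]
320 [(128, 20, 96, 238), (130, 20, 94, 239), (132, 21, 
[... 477 characters left out ...]
301, 19, 99, 231), (304, 19, 100, 232), (307, 19, 97, 232), (310, 20, 98, 234), (313, 19, 99, 234), (316, 19, 99, 234), (319, 20, 100, 235), (322, 19, 97, 234), (325, 20, 101, 233), (328, 19, 100, 233), (331, 18, 103, 230), (334, 14, 44, 228), (337, 4, 7, 247), (340, 4, 8, 249), (343, 7, 9, 246)]
[(286, 4, 7, 249), (289, 8, 8, 249), (292, 4, 8, 247), (295, 17, 82, 224), (298, 19, 98, 231), (301, 19, 102, 231), (304, 19, 99, 232), (307, 19, 101, 233), (310, 19, 98, 234), (313, 19, 97, 235), (316, 19, 97, 233), (319, 20, 99, 236), (322, 20, 98, 235), (325, 19, 98, 235), (328, 19, 100, 232), (331, 19, 102, 230), (334, 15, 145, 195), (337, 13, 181, 190), (340, 13, 180, 184), (343, 13, 177, 184)]
```

```bash
python3 - <<'E'
from h import *
i=r.camera_info("wrist")
for u,v,z in((314,139.7,.118),(314,158.4,.184),(294.5,165,.184),(333.5,165,.184)):
    print(loc(ray(i,[(u,v)],z)*1000,(536.2,22.1,7.4)).round(2))
E
```

```text
[[-82.16 -51.9 ]]
[[-82.16 -50.43]]
[[-74.93 -47.99]]
[[-89.39 -47.98]]
```

Request:
{"op": "play_rows", "data": {
  "rows": [
    [[0.95, -0.0026, 0, 0, 0], [0.95, -0.0026, 0, 0.02, 0], [0.95, -0.0026, 0, 0.05, 0], [0.95, -0.0026, 0, 0.08, 0], [0.95, -0.0026, 0, 0.105, 0], [0.95, -0.0026, 0, 0.12, 0], [0.95, -0.0026, 0, 0.1265, 0], [0.95, -0.0026, 0, 0.1265, 0]]
  ]
}}

```text
time_s: 40.92
tcp_pos: [0.4539, 0.0132, 0.0861]
eef_rot: [180.0, -0.0, -82.6]
contact_force: [-1.1, 0.1, -1.4]
gripper_width: 0.0149
gripper_force: 40.0
```

```bash
python3 - <<'E'
from h import *
avg(3);a=avg(2);print(a.round(2),r.get_state()["contact_force"].round(1));plan((454.4,13.5,84,-82.6),start=a)
i=r.camera_info("wrist");b=r.capture("wrist")[:,:,::-1].copy();cv2.imwrite("pics/w11.png",b)
h=cv2.cvtColor(b,cv2.COLOR_BGR2HSV)
for u in(312,320): print(u,[(v,*map(int,h[v,u])) for v in range(90,150,2)])
E
```

```text
std [0.14 0.05 0.18 0.  ]
std [0.06 0.02 0.03 0.  ]
[454.56  13.52  87.12 -82.6 ] [-0.1  0.5 -1.2]
[454.4  13.5  84.  -82.6] -> [0.0, 0.0003, 0.0062, -0.0] rows>= 0.1
312 [(90, 11, 128, 177), (92, 10, 125, 177), (94, 12, 127, 175), (96, 12, 128, 174), (98, 11, 126, 176), (100, 12, 130, 173), (102, 11, 131, 173), (104, 12, 126, 176), (106, 12, 111, 170), (108, 17, 110, 197), (110, 18, 107, 226), (112, 19, 102, 228), (114, 19, 103, 228), (116, 18, 102, 227), (118, 19, 102, 229), (120, 19, 105, 229), (122, 19, 102, 229), (124, 19, 102, 230), (126, 19, 100, 232), (128, 20, 99, 233), (130, 20, 99, 234), (132, 20, 99, 235), (134, 21, 98, 236), (136, 21, 94, 238), (138, 21, 94, 239), (140, 20, 95, 240), (142, 21, 94, 239), (144, 20, 97, 239), (146, 20, 93, 238), (148, 16, 71, 226)]
320 [(90, 0, 7, 250), (92, 9, 7, 250), (94, 5, 6, 250), (96, 5, 6, 250), (98, 5, 6, 249), (100, 4, 8, 249), (102, 8, 8, 248), (104, 4, 8, 249), (106, 8, 13, 243), (108, 16, 85, 217), (110, 18, 102, 227), (112, 19, 100, 228), (114, 18, 98, 228), (116, 18, 104, 226), (118, 18, 102, 228), (120, 19, 104, 230), (122, 19, 103, 230), (124, 19, 103, 231), (126, 19, 103, 231), (128, 19, 99, 233), (130, 20, 97, 235), (132, 20, 98, 236), (134, 20, 98, 236), (136, 21, 95, 238), (138, 20, 95, 238), (140, 20, 97, 239), (142, 21, 94, 239), (144, 20, 94, 239), (146, 20, 93, 239), (148, 16, 73, 223)]
```

Fine. Lower, release, rise and withdraw over the +y side.

Request:
{"op": "play_rows", "data": {
  "rows": [
    [[0.95, 0, 0.0003, 0.002, 0], [0.95, 0, 0.0003, 0.004, 0], [0.95, 0, 0.0003, 0.006, 0], [0.95, 0, 0.0003, 0.0065, 0], [0.95, 0, 0.0003, 0.0065, 0], [0.95, 0, 0.0003, 0.0065, 0], [0.95, 0, 0.0003, 0.0065, 0], [0.95, 0, 0.0003, 0.0065, 0]]
  ]
}}

```text
time_s: 41.88
tcp_pos: [0.4541, 0.0133, 0.0838]
eef_rot: [-180.0, -0.0, -82.6]
contact_force: [-1.7, 1.0, 7.0]
gripper_width: 0.0146
gripper_force: 40.0
```

Request:
{"op": "play_rows", "data": {
  "rows": [
    [[0.95, 0, 0, 0, 0], [0.85, 0, 0, 0, 0], [0.75, 0, 0, 0, 0], [0.65, 0, 0, 0, 0], [0.65, 0, 0, 0, 0], [0.65, 0, 0, -0.03, 0], [0.65, 0, 0, -0.08, 0], [0.65, 0, 0, -0.15, 0]]
  ]
}}

```text
time_s: 42.55
tcp_pos: [0.4521, 0.0126, 0.1569]
eef_rot: [179.7, -0.1, -82.6]
contact_force: [1.3, 0.8, -0.4]
gripper_width: 0.0308
gripper_force: 0.0
```

Request:
{"op": "play_rows", "data": {
  "rows": [
    [[0.65, 0, 0, -0.07, 0], [0.65, 0, 0, -0.14, 0], [0.5, 0, 0, -0.21, 0], [0.4, -0.05, 0, -0.28, 0], [0.4, -0.11, 0, -0.34, 0], [0.4, -0.17, 0, -0.38, 0], [0.4, -0.2, -0.03, -0.4, 0], [0.4, -0.2, -0.06, -0.4, 0]]
  ]
}}

```text
time_s: 43.22
tcp_pos: [0.4716, 0.1192, 0.3615]
eef_rot: [-179.7, 0.2, -82.4]
contact_force: [-0.1, -0.3, -0.3]
gripper_width: 0.0526
gripper_force: 0.0
```

```bash
python3 - <<'E'
from h import *
avg(4);plan()
i=r.camera_info("wrist");b=r.capture("wrist")[:,:,::-1].copy();cv2.imwrite("pics/w12.png",b);np.save("i12.npy",i,allow_pickle=True)
bd=(536.2,22.1,7.4);a=np.radians(7.4)
def w(x,y,z): return [bd[0]+np.cos(a)*x-np.sin(a)*y,bd[1]+np.sin(a)*x+np.cos(a)*y,z]
print(proj(i,np.array([w(x,y,118) for x,y in((-100,-70),(100,-70),(100,70),(-100,70),(0,0))])/1000).round())
t=r.capture("top")[:,:,::-1].copy();cv2.imwrite("pics/top12.png",t)
E
```

```text
std [1.08 0.95 0.69 0.07]
now [470.6 116.3 357.4 -82.6] rp [ 1.7992e+02 -3.0000e-02] t 43.42 F [-0.5  0.  -0. ] w 52.8 q [ 37.  -1.  -9.  -0. -82. -30.]
[[358.   9.]
 [169.   9.]
 [182. 143.]
 [354. 143.]
 [266.  80.]]
```

```bash
python3 - <<'E'
import cv2
w=cv2.imread("pics/w12.png")[0:172,150:380];cv2.imwrite("pics/c12.png",cv2.resize(w,None,fx=3.4783,fy=3.4783,interpolation=cv2.INTER_CUBIC))
E
```

```text
(no output)
```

View pics/c12.png

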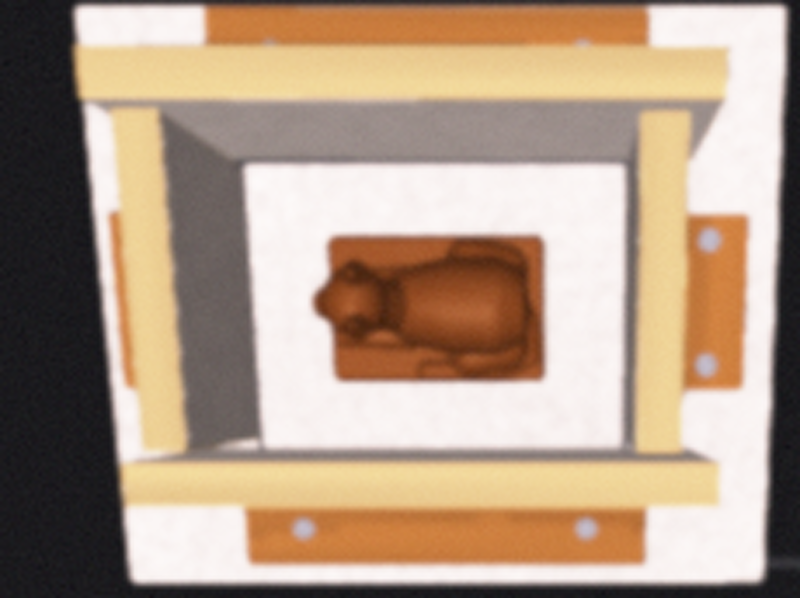

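The final view shows a closed box: F's end gaps are about 8 and 11 px and N's about 11 and 9 px (roughly 2.4–3.4 mm each). All battens are outward and the cat is free. Last, I check the positions numerically.

```bash
python3 - <<'E'
from h import *
i=r.camera_info("wrist")
def L(u,v,z): return loc(ray(i,[((u+.5)/3.4783-.5+150,(v+.5)/3.4783-.5)],z)*1000,(536.2,22.1,7.4)).round(1)[0]
for n,u,v,z in(("A+",77,75,.118),("A-",728,75,.118),("B+",124,484,.118),("B-",718,484,.118),("Ainner",400,100,.118),("Binner",400,461,.118),
 ("Ainner foot",430,161,.018),("Ffoot",252,300,.018),("Nfoot",627,300,.018),("F in top",172,280,.118),("F out top",128,280,.118),("N in top",637,280,.118),("N out top",687,280,.118),("plinth+",330,300,.026),("plinth-",544,300,.026),("plinth y-",430,237,.026),("plinth y+",430,380,.026),("board+",104,300,.018),("board-",775,300,.018),("board y-",400,6,.018),("board y+",400,582,.018)):
    print(n,L(u,v,z))
E
```

```text
A+ [ 98.  -59.3]
A- [-101.7  -59.1]
B+ [96.1 64.3]
B- [-102.5   64.6]
Ainner [ -0.8 -52.2]
Binner [ 3.5 56.9]
Ainner foot [  1.5 -52.1]
Ffoot [74.7 -0.8]
Nfoot [-76.1  -0.6]
F in top [74.2  0. ]
F out top [88.3  0. ]
N in top [-74.6   0.2]
N out top [-90.6   0.2]
plinth+ [41.8 -0.2]
plinth- [-42.9  -0.1]
plinth y- [  1.5 -23.5]
plinth y+ [ 3.2 30.3]
board+ [134.2  -0.9]
board- [-135.6   -0.6]
board y- [  11.1 -106.1]
board y+ [ 19.7 113.5]
```

Everything fits. Long wall B sits about 2 mm off-centre along its side, so I'll regrip it and nudge it.

```bash
python3 - <<'E'
from h import *
plan((500,100,280,-127.6),(527.3,84.0,200,-172.6))
E
```

```text
now [470.3 115.8 357.7 -82.6] rp [ 1.7995e+02 -2.0000e-02] t 43.52 F [-0.1 -0.9  0.5] w 52.4 q [ 37.  -1.  -9.  -0. -82. -30.]
[ 500.   100.   280.  -127.6] -> [0.039, -0.0548, 0.1554, 0.5231] rows>= 6.3
[ 527.3   84.   200.  -172.6] -> [-0.008, -0.0628, 0.16, 0.5236] rows>= 6.3
```

Request:
{"op": "play_rows", "data": {
  "rows": [
    [[0.65, 0.005, -0.007, 0.02, 0.065], [0.65, 0.01, -0.014, 0.04, 0.13], [0.65, 0.015, -0.021, 0.06, 0.195], [0.65, 0.02, -0.028, 0.08, 0.26], [0.65, 0.025, -0.035, 0.1, 0.325], [0.65, 0.03, -0.042, 0.12, 0.39], [0.65, 0.035, -0.049, 0.14, 0.455], [0.65, 0.039, -0.055, 0.155, 0.523]]
  ]
}}

```text
time_s: 44.18
tcp_pos: [0.5, 0.0997, 0.2798]
eef_rot: [180.0, -0.0, -127.9]
contact_force: [-0.2, 0.9, 0.1]
gripper_width: 0.0307
gripper_force: 0.0
```

Request:
{"op": "play_rows", "data": {
  "rows": [
    [[0.65, -0.001, -0.008, 0.02, 0.07], [0.65, -0.002, -0.016, 0.04, 0.14], [0.65, -0.003, -0.024, 0.06, 0.21], [0.65, -0.004, -0.032, 0.08, 0.28], [0.65, -0.005, -0.04, 0.1, 0.36], [0.65, -0.006, -0.048, 0.13, 0.44], [0.65, -0.008, -0.063, 0.16, 0.5236], [0.65, -0.008, -0.063, 0.16, 0.5236]]
  ]
}}

```text
time_s: 44.85
tcp_pos: [0.5266, 0.0831, 0.1978]
eef_rot: [-179.9, -0.2, -173.0]
contact_force: [0.4, -0.5, -1.1]
gripper_width: 0.0305
gripper_force: 0.0
```

```bash
python3 - <<'E'
from h import *
avg(4);a=avg(2);print(a.round(2));plan((527.3,84.0,87,-172.6),start=a)
E
```

```text
std [0.44 0.39 0.86 0.07]
std [0.02 0.02 0.03 0.02]
[ 528.18   84.65  201.8  -172.41]
[ 527.3   84.    87.  -172.6] -> [0.0019, -0.0011, 0.2296, 0.0022] rows>= 2.8
```

Request:
{"op": "play_rows", "data": {
  "rows": [
    [[0.65, 0.0019, -0.0011, 0, 0.0022], [0.65, 0.0019, -0.0011, 0.03, 0.0022], [0.65, 0.0019, -0.0011, 0.08, 0.0022], [0.65, 0.0019, -0.0011, 0.13, 0.0022], [0.65, 0.0019, -0.0011, 0.18, 0.0022], [0.65, 0.0019, -0.0011, 0.215, 0.0022], [0.65, 0.0019, -0.0011, 0.2296, 0.0022], [0.65, 0.0019, -0.0011, 0.2296, 0.0022]]
  ]
}}

```text
time_s: 45.82
tcp_pos: [0.5262, 0.0835, 0.0846]
eef_rot: [-179.9, -0.2, -172.7]
contact_force: [-0.1, 0.9, -0.1]
gripper_width: 0.0307
gripper_force: 0.0
```

Request:
{"op": "play_rows", "data": {
  "rows": [
    [[0.65, 0, 0, 0, 0], [0.65, 0, 0, 0, 0], [0.65, 0, 0, 0, 0], [0.65, 0, 0, 0, 0], [0.8, 0, 0, 0, 0], [0.95, 0, 0, 0, 0], [0.95, 0, 0, 0, 0], [0.95, 0, 0, 0, 0]]
  ]
}}

```text
time_s: 46.48
tcp_pos: [0.5272, 0.0839, 0.0861]
eef_rot: [180.0, 0.0, -172.7]
contact_force: [-1.1, 1.3, 2.8]
gripper_width: 0.015
gripper_force: 40.0
```

```bash
python3 - <<'E'
from h import *
avg(2);a=avg(2);print(a.round(2));t=np.radians(7.4);plan((a[0]+2.2*np.cos(t),a[1]+2.2*np.sin(t),a[2]+4,-172.6),start=a);plan()
E
```

```text
std [0.   0.01 0.01 0.  ]
std [0.01 0.   0.01 0.  ]
[ 527.17   83.89   86.1  -172.74]
[ 529.35275168   84.17465814   90.09570449 -172.6       ] -> [-0.0044, 0.0, -0.008, -0.0016] rows>= 0.1
now [ 527.2   83.9   86.1 -172.7] rp [1.8e+02 2.0e-02] t 46.68 F [-1.2  1.3  4.6] w 14.6 q [  30.   15.  -28.    0.  -47. -113.]
```

Request:
{"op": "play_rows", "data": {
  "rows": [
    [[0.95, 0, 0, -0.004, 0], [0.95, 0, 0, -0.008, 0], [0.95, -0.002, 0, -0.008, -0.0016], [0.95, -0.0044, 0, -0.008, -0.0016], [0.95, -0.0044, 0, -0.008, -0.0016], [0.95, -0.0044, 0, -0.008, -0.0016], [0.95, -0.0044, 0, -0.008, -0.0016], [0.95, -0.0044, 0, -0.008, -0.0016]]
  ]
}}

```text
time_s: 47.35
tcp_pos: [0.5292, 0.084, 0.0897]
eef_rot: [-180.0, -0.0, -172.6]
contact_force: [0.3, 0.3, -2.8]
gripper_width: 0.0147
gripper_force: 40.0
```

```bash
python3 - <<'E'
from h import *
avg(2);a=avg(2);print(a.round(2));t=np.radians(7.4);plan((527.17+2.18,83.89+.28,86.1,-172.6),start=a);plan()
E
```

```text
std [0.02 0.   0.02 0.  ]
std [0.   0.01 0.01 0.  ]
[ 529.23   84.07   89.84 -172.61]
[ 529.35   84.17   86.1  -172.6 ] -> [-0.0003, 0.0002, 0.0075, -0.0002] rows>= 0.1
now [ 529.2   84.1   89.9 -172.6] rp [180.  -0.] t 47.55 F [-0.5 -0.2 -2.9] w 14.5 q [  30.   15.  -27.   -0.  -48. -113.]
```

Request:
{"op": "play_rows", "data": {
  "rows": [
    [[0.95, 0, 0, 0.002, 0], [0.95, 0, 0, 0.004, 0], [0.95, 0, 0, 0.006, 0], [0.95, 0, 0, 0.0075, 0], [0.95, 0, 0, 0.0078, 0], [0.95, 0, 0, 0.0078, 0], [0.95, 0, 0, 0.0078, 0], [0.95, 0, 0, 0.0078, 0]]
  ]
}}

```text
time_s: 48.22
tcp_pos: [0.5292, 0.084, 0.0861]
eef_rot: [-180.0, -0.0, -172.6]
contact_force: [-2.1, -0.3, 1.7]
gripper_width: 0.0151
gripper_force: 40.0
```

Request:
{"op": "play_rows", "data": {
  "rows": [
    [[0.95, 0, 0, 0, 0], [0.85, 0, 0, 0, 0], [0.75, 0, 0, 0, 0], [0.65, 0, 0, 0, 0], [0.65, 0, 0, 0, 0], [0.65, 0, 0, -0.03, 0], [0.65, 0, 0, -0.08, 0], [0.65, 0, 0, -0.15, 0]]
  ]
}}

```text
time_s: 48.88
tcp_pos: [0.5278, 0.0835, 0.1595]
eef_rot: [-179.9, -0.3, -172.6]
contact_force: [0.9, 0.2, -1.0]
gripper_width: 0.0306
gripper_force: 0.0
```

Request:
{"op": "play_rows", "data": {
  "rows": [
    [[0.65, 0, 0, -0.07, 0], [0.65, 0, 0, -0.14, 0], [0.5, 0, 0.02, -0.2, -0.06], [0.4, 0, 0.08, -0.26, -0.13], [0.4, 0, 0.15, -0.32, -0.2], [0.4, 0, 0.22, -0.34, -0.27], [0.4, 0, 0.3, -0.34, -0.34], [0.4, 0, 0.38, -0.34, -0.41]]
  ]
}}

```text
time_s: 49.55
tcp_pos: [0.5048, 0.2745, 0.3327]
eef_rot: [180.0, 0.2, -137.1]
contact_force: [2.0, -0.2, -1.0]
gripper_width: 0.0523
gripper_force: 0.0
```

Request:
{"op": "play_rows", "data": {
  "rows": [
    [[0.4, 0, 0.05, 0, 0], [0.4, 0, 0.1, 0, 0], [0.4, 0, 0.15, 0, 0], [0.4, 0, 0.15, 0, 0], [0.4, 0, 0.15, 0, 0], [0.4, 0, 0.15, 0, 0], [0.4, 0, 0.15, 0, 0], [0.4, 0, 0.15, 0, 0]]
  ]
}}

```text
time_s: 50.22
tcp_pos: [0.4546, 0.3271, 0.331]
eef_rot: [-180.0, 0.0, -137.4]
contact_force: [0.4, -0.3, -0.4]
gripper_width: 0.0524
gripper_force: 0.0
```

```bash
python3 - <<'E'
from h import *
plan()
i=r.camera_info("top");bd=(536,23.4,7.4);a=np.radians(7.4)
for nm,b in(("before",cv2.imread("pics/top9.png")),("now",r.capture("top")[:,:,::-1].copy())):
    h=cv2.cvtColor(b,cv2.COLOR_BGR2HSV)
    m=cv2.inRange(h,(14,60,205),(28,130,255))
    def ext(ax,fix,z=118):  # extents of the top face along a line
        s=np.arange(-125,125,.5); x,y=(s,np.full(len(s),fix)) if ax==0 else (np.full(len(s),fix),s)
        X=np.c_[bd[0]+np.cos(a)*x-np.sin(a)*y,bd[1]+np.sin(a)*x+np.cos(a)*y,np.full(len(s),z)]/1000
        u=proj(i,X).astype(np.float32);v=cv2.remap(m,u[:,:1],u[:,1:],1)[:,0]>127
        d=np.flatnonzero(np.diff(np.r_[0,v.astype(int),0])); return [(float(s[p]),float(s[q-1])) for p,q in zip(d[::2],d[1::2]) if q-p>6]
    for k in("B",0,62),("A",0,-63),("F",1,81),("N",1,-84),("mid x",0,0),("mid y",1,0): print(nm,k[0],ext(*k[1:]))
cv2.imwrite("pics/top_end.png",b)
E
```

```text
now [ 454.6  327.1  331.  -137.4] rp [-180.    0.] t 50.22 F [ 0.4 -0.3 -0.4] w 52.4 q [  56.    7.   -4.    0.  -79. -103.]
before B [(-102.5, 97.0)]
before A [(-100.5, 98.0)]
before F [(-69.0, -55.5), (-53.0, 51.0), (53.0, 68.5)]
before N [(-71.5, -55.0), (53.5, 69.0)]
before mid x [(75.0, 89.0)]
before mid y [(-70.5, -55.0), (54.0, 69.5)]
now B [(-100.5, 98.5)]
now A [(-100.5, 98.0)]
now F [(-69.0, -55.5), (-53.0, 50.5), (57.0, 68.5)]
now N [(-71.5, -55.0), (-52.0, 51.0), (53.5, 69.0)]
now mid x [(-89.0, -75.5), (75.5, 89.0)]
now mid y [(-70.5, -55.0), (54.0, 69.5)]
```

```bash
python3 -c "
from plant import r
print(r.close_job())"
```

```text
the job is handed in; nothing more can be done
None
```

The casting box is built and handed in at about 50 s: all four walls stand upright on their pencil lines, white faces inward and battens outward, each centred to within about 2 mm by camera. I saw no contact with the cat, and the moves kept clear of the mug, tub, tape and clamp, whose positions I didn't re-measure at the end.

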